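# Set up the torque tester: park the collar, lean the check plates, go to the measuring stop

### The arm

A 7-joint arm with a two-finger parallel gripper is mounted at the origin on the work surface. World frame = base frame: x ahead of the robot, y to its left, z up, the work surface at z = 0. Lengths are in m, angles in rad, forces in N, time in s.
With the tool pointing down it reaches from about 0.4 to 0.85 m from the base axis. Payload 10.4 kg.
Tool frame: the origin (TCP) lies midway between the tips of the shut fingers; the grasp point (between the pads) lies 19 mm behind it; z points along the fingers, y is the line along which they close (so a half turn about z gives the same grasp; the last joint's range is limited). The gripper opens to 87 mm and grips with 3 to 60 N. Pads are 19 mm wide; open, the fingers measure 117 mm over their backs; the gripper's body (75 mm by 190 mm) begins 51 mm behind the grasp point.
Start: joints at [-1.355, 0.332, -0.065, 1.46, 0.022, 1.35, -0.088], TCP at [0.148, 0.607, 0.194] pointing down, gripper open.
Joint ranges: [-2.6, 2.6], [-0.5, 2.12], [-1.47, 1.34], [0.16, 2.42], [-1.27, 4.41], [0.06, 2.06], [-2.6, 2.6]. Speed limits (rad/s): [2.22, 2.22, 2.79, 2.79, 3.14, 3.14, 3.14].

### API

Orientations are given as a unit quaternion [x, y, z, w].
In Python, from bench import r gives the robot as it stands.
- The arm moves only by the tool arm_command, never from a script. Its arguments are lists of equal length, an entry for each row: "xyz": the shift along the world's x, y, z in m, a list of three; "rot": the turn, a rotation vector about the world's x, y, z in rad, a list of three. In form: {"xyz": [[tx, ty, tz], ...], "rot": [[ax, ay, az], ...]}. A call has 1 to 20 rows; each row is the pose to reach, as a shift and turn from the pose commanded when the call began; what a row does not reach only later rows make up. A row lasts 1/12 s, in which the tool goes at most 41.7 mm and 7.16 degrees, less where a joint would pass 70% of its speed; a pose out of reach is approached as far as the arm can. A call with a gripper value outside its range is refused whole. "grip" is the opening, from 0 (shut) to 1 (fully open), set as the call begins (left out, the last holds). The fingers move at their own pace and stop on an object; "squeeze" is the grip in N (left out, the last holds). Time passes only in rows, so rows that repeat a pose let the fingers close. It gives the time, the measured TCP pose, the force, the opening and the grip force at its end, in the units of the state.
- r.read_state(): the state, without advancing time (a new reading comes with each control period).
- r.camera(name): name is "side" or "top" or "wrist"; returns the picture (420x560x3 uint8, red, green, blue); there is no depth.
- r.camera_model(name): a dict with "fx", "fy", "cx", "cy" (pixels), "T" (4x4, takes a point from camera to world coordinates). Camera axes: x right, y up, looking along -z (the intrinsics and any distortion apply to the point x, -y, -z); pixel columns grow to the right and rows downward; lengths in m; the calibration is good to about 2 mm. A picture is of the moment at which its call begins: read the wrist's pose just before it. camera_model takes no time and is no camera call; for the wrist camera it gives the pose at the moment of the call.
- r.close_job(): hands the job in; it is judged then, once.
Trained networks look in the newest picture that a camera, given by its name, has taken for a name from the list of things; names that differ only in an ending like _2 or _b are one class to them, and where a whole thing is asked for, a point or a joint stands for the part that bears it (a point fixed in the world has none). Each returns a list of dicts, best first, with "conf" (0 to 1); they miss things now and then, are a little off and sometimes report something else, mostly with a low value. They report only what shows in the picture. A call takes as long as a camera call. They do not tell look-alikes from the thing itself.
- r.look_for(label, camera): "at" ([x, y, z] in m, in the coordinates of the camera as it stood for that picture, good to about 4 mm: the middle of the surface that is visible of it).
- r.spot_point(label, camera): "at" ([x, y, z] in m, in the coordinates of the camera as it stood for that picture, good to about 4 mm: a listed point, or the origin of a listed thing).
The state is a dict: "time": time; "joint_positions": joint angles; "joint_vel": joint speeds; "joint_torque": joint torques, N m; "ee_pos": TCP position; "eef_rot": TCP orientation; "ft_force": force on the tool from outside, world axes, zero at the start; "torque": the same for the moment, N m; "width": finger opening in m; "grip_force": force on a finger pad.
Only numpy, scipy, OpenCV 4.12 (cv2) and the standard library are available. Lean on these libraries where they do the work, as an engineer would, in place of code of your own. Each camera call takes 0.05 s, during which the arm holds its last target. There are 200 camera calls.

### The job

Turn the black collar on the torque tester's barrel all the way to its blue stop, to park the transducer. With it parked, lean every check plate lying on the bench against the gray fixture block to soak, each standing on a short edge inside the toe lip, square to the block and tilted back on its fence without touching the bench, and lay the chrome wobble extension flat in the red tool tray; only then turn the collar all the way back to the red stop. Leave the socket, washer and tin where they stand.

Things in the scene. Friction and masses are not known exactly. Their poses are not given: they have to be found in the camera images.
- collar (a joint): angle (rad) of the black knurled ring (56 mm outside diameter, 30 mm high) round the tester's upright steel barrel, growing counter-clockwise from above. 0 = hard stop, white pointer at the red mark; 1.2 = hard stop, pointer at the blue mark. Sprung clicks hold it at 0, 0.4, 0.8 and 1.2 and it snaps to the nearest; passing a click takes up to about 0.15 N m
- collar_axis (a point): grip point: on the collar's axis, at its mid height, 89 mm above the bench (collar 74 to 104, barrel top 118 mm). x axis along the tester's bed, away from the robot. Green bed 140 mm wide, 60 mm high, from 70 mm before to 250 mm beyond the axis; loader head 190 mm beyond it is 120 mm high, crank handle 165 mm. Bolted down, to the robot's right or left, the tray on the other side
- pointer (a point): the white pointer stripe on the collar's top rim, 27 mm from the axis; turns with the collar
- red_mark (a point): red bar on the deck, 50 mm from the axis: the pointer stands here at the red stop
- blue_mark (a point): blue bar on the deck, 50 mm from the axis: the pointer stands here at the blue stop
- block: gray fixture block, fixed, 88 (x) by 440 mm (y). Origin on the bench; x away from the robot, y along it. Toe lip x = -36 to -28 mm, 14 mm high; floor 6 mm high to x = 22; fence x = 22 to 52, 50 mm high. A plate by the lip (lower edge at x about -20), its underside on the fence's front top edge, leans 46 degrees from level; nearer the fence, steeper. Holds four plates: y = -150, -50, 50, 150
- plate1: flat rectangular silvery aluminium check plate, 110 (x) by 56 (y) by 12 mm (z), 0.2 to 0.33 kg, three dark spots down the middle of both faces; may be absent. Origin: centre of one 110 x 56 face, the underside at the start; either face may end uppermost. Starts flat on the bench
- plate2: flat rectangular yellow brass-coloured check plate, 110 (x) by 56 (y) by 12 mm (z), 0.2 to 0.33 kg, three dark spots down the middle of both faces; may be absent. Origin: centre of one 110 x 56 face, the underside at the start; either face may end uppermost. Starts flat on the bench
- plate3: flat rectangular silvery aluminium check plate, 110 (x) by 56 (y) by 12 mm (z), 0.2 to 0.33 kg, three dark spots down the middle of both faces; may be absent. Origin: centre of one 110 x 56 face, the underside at the start; either face may end uppermost. Starts flat on the bench
- plate4: flat rectangular yellow brass-coloured check plate, 110 (x) by 56 (y) by 12 mm (z), 0.2 to 0.33 kg, three dark spots down the middle of both faces; may be absent. Origin: centre of one 110 x 56 face, the underside at the start; either face may end uppermost. Starts flat on the bench
- extension: chrome wobble extension, 150 mm long along its x, lying on the bench at the start, 0.2 kg: round bar of 16 mm diameter with a 40 mm long, 20 mm square head at the -x end (x = -75 to -35 mm) and an 18 mm long, 20 mm square drive at the +x end. Origin: under its middle; its axis lies 10 mm above the bench
- tray: open red tool tray, fixed, 130 mm (x) by 210 mm (y), 28 mm high, walls and floor 5 mm. Origin: centre of its underside; x axis away from the robot at yaw 0
- socket: bystander, leave alone: rust-flecked steel spline socket, upright, 48 mm diameter, 65 mm high; origin under its centre
- washer: bystander, leave alone: bronze thrust washer lying flat, 80 mm outside, 44 mm inside diameter, 10 mm thick; origin under its centre
- tin: bystander, leave alone: tin, 66 mm diameter, 90 mm high; origin under its centre
Mind the look-alikes: they are no part of the job. What is shaped like the plate1 but purple is not meant.

How it is judged:
On the way, in this order (a step that is already met when the one before it is completed fails the run):
1. the collar is at the blue stop (value of joint collar above 1.13 rad), for 0.2 s.
2. with the collar still at the blue stop, every plate leans on the block and the extension lies in the tray, all at rest (value of joint collar above 1.13 rad and angle between plate1's own z axis and vertical between 0.55 and 2.6 rad and angle between the y axis of each of plate1, plate2, plate3, plate4 and the y axis of block, either way round below 0.35 rad and x of plate1 in the frame of block between -0.02 and 0.045 m and y of plate1 in the frame of block between -0.21 and 0.21 m and height (world z) of plate1 between 0.04 and 0.066 m and angle between the z axis of each of plate1, plate2, plate3, plate4 and the x axis of block, either way round above 0.12 rad and contact force between each of plate1, plate2, plate3, plate4 and block above 0.3 N and linear speed of each of plate1, plate2, plate3, plate4, extension below 0.02 m/s and angle between plate2's own z axis and vertical between 0.55 and 2.6 rad and x of plate2 in the frame of block between -0.02 and 0.045 m and y of plate2 in the frame of block between -0.21 and 0.21 m and height (world z) of plate2 between 0.04 and 0.066 m and angle between plate3's own z axis and vertical between 0.55 and 2.6 rad and x of plate3 in the frame of block between -0.02 and 0.045 m and y of plate3 in the frame of block between -0.21 and 0.21 m and height (world z) of plate3 between 0.04 and 0.066 m and angle between plate4's own z axis and vertical between 0.55 and 2.6 rad and x of plate4 in the frame of block between -0.02 and 0.045 m and y of plate4 in the frame of block between -0.21 and 0.21 m and height (world z) of plate4 between 0.04 and 0.066 m and x of extension in the frame of tray between -0.055 and 0.055 m and y of extension in the frame of tray between -0.095 and 0.095 m and height (world z) of extension below 0.02 m and angle between extension's own x axis and vertical between 1.45 and 1.69 rad), for 0.2 s.
3. the collar is at the red stop (value of joint collar below 0.07 rad), for 0.2 s.
At the end, for the whole second after the job is handed in: Collar within 0.07 rad of red; each plate at rest leaning on the block: face over 0.55 rad from level and over 0.12 from upright, within 0.35 rad of square, origin 40-66 mm high, -20 to 45 mm in block x, within 210 mm in y; extension flat in the tray (within 0.12 rad) (value of joint collar below 0.07 rad and angle between plate1's own z axis and vertical between 0.55 and 2.6 rad and angle between the y axis of each of plate1, plate2, plate3, plate4 and the y axis of block, either way round below 0.35 rad and x of plate1 in the frame of block between -0.02 and 0.045 m and y of plate1 in the frame of block between -0.21 and 0.21 m and height (world z) of plate1 between 0.04 and 0.066 m and angle between the z axis of each of plate1, plate2, plate3, plate4 and the x axis of block, either way round above 0.12 rad and contact force between each of plate1, plate2, plate3, plate4 and block above 0.3 N and linear speed of each of plate1, plate2, plate3, plate4, extension below 0.02 m/s and angle between plate2's own z axis and vertical between 0.55 and 2.6 rad and x of plate2 in the frame of block between -0.02 and 0.045 m and y of plate2 in the frame of block between -0.21 and 0.21 m and height (world z) of plate2 between 0.04 and 0.066 m and angle between plate3's own z axis and vertical between 0.55 and 2.6 rad and x of plate3 in the frame of block between -0.02 and 0.045 m and y of plate3 in the frame of block between -0.21 and 0.21 m and height (world z) of plate3 between 0.04 and 0.066 m and angle between plate4's own z axis and vertical between 0.55 and 2.6 rad and x of plate4 in the frame of block between -0.02 and 0.045 m and y of plate4 in the frame of block between -0.21 and 0.21 m and height (world z) of plate4 between 0.04 and 0.066 m and x of extension in the frame of tray between -0.055 and 0.055 m and y of extension in the frame of tray between -0.095 and 0.095 m and height (world z) of extension below 0.02 m and angle between extension's own x axis and vertical between 1.45 and 1.69 rad); the robot touches nothing.
It fails at once if the socket is pushed more than 30 mm (distance of socket from where it was at the start of the episode above 0.03 m).
It fails at once if the washer is pushed more than 30 mm (distance of washer from where it was at the start of the episode above 0.03 m).
It fails at once if the tin is pushed more than 30 mm (distance of tin from where it was at the start of the episode above 0.03 m).
Of plate1, plate2, plate3, plate4 only 3 to 4 are there at a start; the rules pass over those that are not, and their reading is None.
At some moment in a run one of plate1, plate2, plate3, plate4, extension may be knocked a few centimetres aside while the robot is not near it.
It also fails if it takes over 210 s, if anything falls off the work surface, if the arm or the gripper's body presses on something with over 40 N, if the wrist force passes 120 N, or if a joint passes its speed limit or range.

## Working session

There is one attempt and no reset: what is moved stays moved. The work goes in short steps, Python scripts to look and compute and a tool call to move; the robot and the scene stay as the last step left them, time stands still between calls to the robot, and variables do not carry over. Pictures are saved under pics/ and viewed, at most 16 in all, crops included, and the job is handed in when it is done.

Besides the shell and the picture viewer there is one more tool, called after "Call:" as name(argument=value, ...) on one line, values as JSON. arm_command: Moves the arm, as the interface text tells. Its arguments: {"type":"object","properties":{"xyz":{"type":"array"},"rot":{"type":"array"},"grip":{"type":"number"},"squeeze":{"type":"number"}},"required":["xyz","rot"]}

```bash
mkdir -p pics; cat > h.py <<'E'
from bench import r
import numpy as np, cv2
from scipy.spatial.transform import Rotation as R
def snap(c,fn=None):
    im=r.camera(c)
    if fn: cv2.imwrite('pics/'+fn,cv2.cvtColor(im,cv2.COLOR_RGB2BGR))
    return im
def w(c,p,m=None):
    m=m or r.camera_model(c); T=np.array(m['T']); return T[:3,:3]@np.array(p)+T[:3,3]
def find(l,c,f='look_for',mc=0.2):
    m=r.camera_model(c)
    for d in getattr(r,f)(l,c): 
        if d['conf']>mc: print(c,f[:4],l,round(d['conf'],2),w(c,d['at'],m).round(3), px(w(c,d['at'],m),m).round(0))
def px(P,m):
    T=np.array(m['T']); q=T[:3,:3].T@(np.array(P)-T[:3,3]); return np.array([m['cx']+m['fx']*q[0]/-q[2], m['cy']-m['fy']*q[1]/-q[2]])
def onplane(uv,z,m):
    T=np.array(m['T']); d=T[:3,:3]@np.array([(uv[0]-m['cx'])/m['fx'],-(uv[1]-m['cy'])/m['fy'],-1]); return T[:3,3]+d*(z-T[2,3])/d[2]
def st():
    s=r.read_state(); print('t',round(s['time'],2),'p',np.round(s['ee_pos'],4),'q',np.round(s['eef_rot'],3),'F',np.round(s['ft_force'],1),'w',round(s['width'],4),'g',round(s['grip_force'],1),'j',np.round(s['joint_positions'],2)); return s
E
python3 - <<'E'
from h import *
st()
for c in('side','top','wrist'):
    snap(c,c+'0.png'); m=r.camera_model(c); print({k:np.round(v,3) for k,v in m.items()})
for c in('top','side'):
    for l in('block','plate1','plate2','extension','tray','socket','washer','tin'): find(l,c); 
    for l in('collar_axis','pointer','red_mark','blue_mark','block','tray','extension','plate1','plate2'): find(l,c,'spot_point')
st()
E
```

```text
t 0.0 p [0.1477 0.6068 0.1927] q [ 0.119  0.993 -0.001 -0.   ] F [ 0.   0.6 -0.3] w 0.087 g 0.0 j [-1.35  0.33 -0.06  1.46  0.02  1.35 -0.09]
{'fx': np.float64(500.649), 'fy': np.float64(500.649), 'cx': np.float64(273.111), 'cy': np.float64(204.722), 'T': array([[ 0.966,  0.155, -0.208,  0.251],
       [-0.259,  0.571, -0.779, -1.011],
       [-0.002,  0.806,  0.591,  0.87 ],
       [ 0.   ,  0.   ,  0.   ,  1.   ]])}
{'fx': np.float64(402.578), 'fy': np.float64(402.578), 'cx': np.float64(273.984), 'cy': np.float64(212.757), 'T': array([[-0.021,  0.985, -0.172,  0.322],
       [-1.   , -0.02 ,  0.009, -0.017],
       [ 0.005,  0.172,  0.985,  1.135],
       [ 0.   ,  0.   ,  0.   ,  1.   ]])}
{'fx': np.float64(327.471), 'fy': np.float64(327.471), 'cx': np.float64(283.23), 'cy': np.float64(209.398), 'T': array([[ 0.237, -0.928, -0.288,  0.068],
       [ 0.972,  0.226,  0.072,  0.627],
       [-0.002, -0.297,  0.955,  0.384],
       [ 0.   ,  0.   ,  0.   ,  1.   ]])}
top look block 0.97 [0.642 0.012 0.009] [260. 171.]
top look block 0.7 [ 0.752 -0.003  0.007] [264. 135.]
top look plat
[... 3453 characters left out ...]
ot plate1 0.85 [ 0.269 -0.211  0.   ] [191. 311.]
side spot plate1 0.83 [ 0.458 -0.009  0.002] [251. 241.]
side spot plate1 0.73 [0.337 0.255 0.003] [193. 193.]
side spot plate1 0.69 [ 0.442  0.12  -0.002] [236. 215.]
side spot plate1 0.56 [ 0.433 -0.252 -0.001] [265. 310.]
side spot plate2 0.85 [ 0.269 -0.211  0.   ] [191. 311.]
side spot plate2 0.83 [ 0.458 -0.009  0.002] [251. 241.]
side spot plate2 0.73 [0.337 0.255 0.003] [193. 193.]
side spot plate2 0.69 [ 0.442  0.12  -0.002] [236. 215.]
side spot plate2 0.56 [ 0.433 -0.252 -0.001] [265. 310.]
t 1.85 p [0.1478 0.6073 0.1936] q [ 0.119  0.993  0.    -0.   ] F [-0.9 -0.3  0. ] w 0.0871 g 0.0 j [-1.35  0.33 -0.06  1.46  0.02  1.35 -0.09]
```

View pics/top0.png

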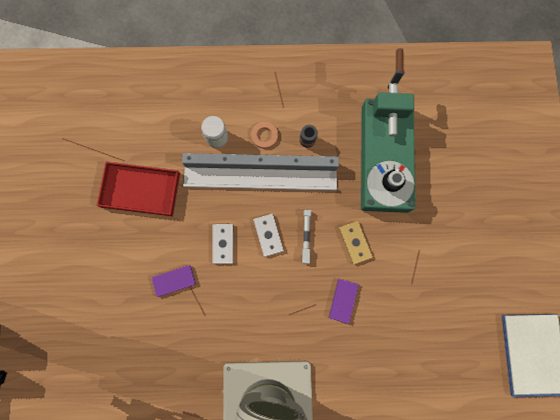

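View pics/side0.png

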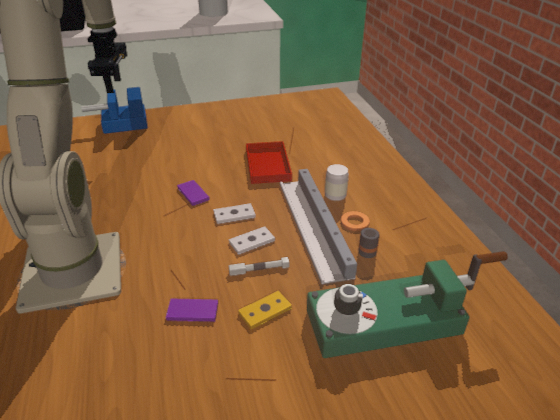

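```bash
cat >> h.py <<'E'
def rects(c,im,seeds,z=0.012):
    """seeds world xy -> flood colour blob -> centre, long axis yaw, sizes on plane z"""
    m=r.camera_model(c); out=[]
    hsv=cv2.cvtColor(im,cv2.COLOR_RGB2HSV)
    H,S,V=cv2.split(hsv)
    for name,mask,lo in (('silver',(S<60)&(V>120),0),('brass',(H>18)&(H<30)&(S>110)&(V>110),0),('red',((H<6)|(H>172))&(S>170)&(V>70),0)):
        mk=cv2.morphologyEx(mask.astype(np.uint8),cv2.MORPH_OPEN,np.ones((3,3)))
        for cn in cv2.findContours(mk,cv2.RETR_EXTERNAL,cv2.CHAIN_APPROX_NONE)[0]:
            if cv2.contourArea(cn)<120: continue
            P=np.array([onplane(p[0],z,m)[:2] for p in cn],np.float32)
            (cx,cy),(a,b),ang=cv2.minAreaRect(P)
            if a<b: a,b,ang=b,a,ang+90
            ang=(ang+90)%180-90
            print(c,name,'c',round(cx,3),round(cy,3),'size',round(a,3),round(b,3),'yaw',round(np.radians(ang),3))
E
python3 - <<'E'
from h import *
for c,n in(('top','top0.png'),):
    im=cv2.cvtColor(cv2.imread('pics/'+n),cv2.COLOR_BGR2RGB); rects(c,im,None)
    cv2.imwrite('pics/top0z.png',cv2.resize(cv2.imread('pics/'+n)[120:300,100:430],None,fx=2.4,fy=2.4,interpolation=cv2.INTER_CUBIC))
E
```

```text
top silver c 0.044 0.001 size 0.229 0.144 yaw 1.57
top silver c 0.122 -0.718 size 0.204 0.146 yaw -0.008
top silver c 0.406 -0.112 size 0.061 0.02 yaw -0.036
top silver c 0.434 0.121 size 0.11 0.056 yaw -0.003
top silver c 0.456 -0.008 size 0.111 0.058 yaw 0.262
top silver c 0.619 0.012 size 0.438 0.057 yaw 1.528
top silver c 0.597 -0.361 size 0.134 0.133 yaw -0.061
top silver c 0.669 -0.144 size 0.096 0.027 yaw 1.551
top silver c 0.68 0.073 size 0.328 0.029 yaw 1.528
top silver c 0.779 0.149 size 0.068 0.065 yaw 1.552
top silver c 0.777 -0.38 size 0.063 0.024 yaw -0.073
top silver c 1.051 0.66 size 0.328 0.092 yaw 1.281
top silver c 1.153 0.368 size 0.087 0.062 yaw 0.643
top brass c 0.431 -0.252 size 0.11 0.058 yaw 0.332
top red c 0.593 0.36 size 0.217 0.125 yaw 1.426
```

Call:
arm_command(xyz=[[0.03, -0.03, 0.03], [0.06, -0.06, 0.05], [0.09, -0.09, 0.08], [0.12, -0.12, 0.1], [0.15, -0.15, 0.12], [0.18, -0.18, 0.13], [0.21, -0.21, 0.14], [0.24, -0.24, 0.15], [0.27, -0.27, 0.15], [0.3, -0.3, 0.15], [0.32, -0.33, 0.15], [0.34, -0.36, 0.15], [0.36, -0.39, 0.15], [0.37, -0.42, 0.15], [0.38, -0.45, 0.15], [0.39, -0.485, 0.15], [0.4, -0.52, 0.15], [0.4, -0.56, 0.15], [0.4, -0.59, 0.15], [0.4, -0.62, 0.15]], rot=[[0, 0, 0.02], [0, 0, 0.04], [0, 0, 0.06], [0, 0, 0.08], [0, 0, 0.1], [0, 0, 0.12], [0, 0, 0.14], [0, 0, 0.16], [0, 0, 0.18], [0, 0, 0.2], [0, 0, 0.22], [0, 0, 0.24], [0, 0, 0.24], [0, 0, 0.24], [0, 0, 0.24], [0, 0, 0.24], [0, 0, 0.24], [0, 0, 0.24], [0, 0, 0.24], [0, 0, 0.24]])

```text
time: 3.52
ee_pos: [0.5476, -0.015, 0.3438]
eef_rot: [0.0, 1.0, 0.0, 0.0]
ft_force: [0.7, 1.4, 0.5]
width: 0.0871
grip_force: 0.0
```

Call:
arm_command(xyz=[[0.004, -0.035, 0], [0.008, -0.07, 0], [0.012, -0.105, 0], [0.016, -0.14, -0.01], [0.02, -0.175, -0.02], [0.024, -0.21, -0.04], [0.028, -0.245, -0.06], [0.032, -0.28, -0.07], [0.036, -0.31, -0.08], [0.037, -0.335, -0.09], [0.037, -0.335, -0.1], [0.037, -0.335, -0.1], [0.037, -0.335, -0.1]], rot=[[0, 0, 0], [0, 0, 0], [0, 0, 0], [0, 0, 0], [0, 0, 0], [0, 0, 0], [0, 0, 0], [0, 0, 0], [0, 0, 0], [0, 0, 0], [0, 0, 0], [0, 0, 0], [0, 0, 0]])

```text
time: 4.6
ee_pos: [0.5849, -0.3469, 0.2432]
eef_rot: [-0.001, 1.0, 0.0, -0.0]
ft_force: [-0.5, -0.1, 1.3]
width: 0.0869
grip_force: 0.0
```

```bash
python3 - <<'E'
from h import *
st()
snap('wrist','w1.png')
for l in('collar_axis','pointer','red_mark','blue_mark'): find(l,'wrist','spot_point')
snap('side')
for l in('collar_axis','pointer'): find(l,'side','spot_point')
E
```

```text
t 4.6 p [ 0.5849 -0.3469  0.2432] q [-0.001  1.     0.    -0.   ] F [-0.5 -0.1  1.3] w 0.0869 g 0.0 j [ 0.04  0.49  0.65  1.24 -0.29  1.5   2.23]
wrist spot collar_axis 0.6 [ 0.586 -0.347  0.092] [283. 189.]
wrist spot collar_axis 0.23 [ 0.433 -0.255 -0.002] [359.  47.]
wrist spot pointer 0.62 [ 0.61  -0.357  0.107] [273. 214.]
wrist spot red_mark 0.81 [ 0.627 -0.381  0.067] [254. 216.]
wrist spot blue_mark 0.82 [ 0.63  -0.325  0.062] [301. 218.]
wrist spot blue_mark 0.3 [ 0.615 -0.356  0.108] [274. 218.]
side spot collar_axis 0.84 [ 0.587 -0.349  0.09 ] [347. 300.]
side spot collar_axis 0.59 [ 0.617 -0.354  0.106] [362. 294.]
side spot pointer 0.62 [ 0.616 -0.358  0.109] [362. 294.]
side spot pointer 0.3 [ 0.456 -0.008  0.001] [251. 241.]
```

View pics/w1.png

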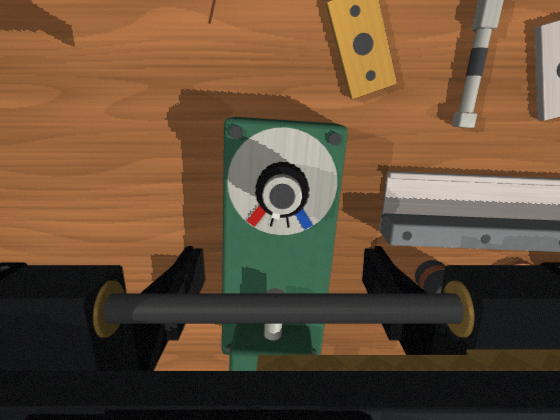

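Call:
arm_command(xyz=[[0.001, -0.001, 0], [0.001, -0.001, 0], [0.001, -0.001, 0], [0.001, -0.001, 0], [0.001, -0.001, 0], [0.001, -0.001, 0], [0.001, -0.001, 0], [0.001, -0.001, 0], [0.001, -0.001, 0], [0.001, -0.001, 0], [0.001, -0.001, 0], [0.001, -0.001, -0.03], [0.001, -0.001, -0.06], [0.001, -0.001, -0.09], [0.001, -0.001, -0.12], [0.001, -0.001, -0.145], [0.001, -0.001, -0.165], [0.001, -0.001, -0.17], [0.001, -0.001, -0.17]], rot=[[0, 0, -0.12], [0, 0, -0.24], [0, 0, -0.36], [0, 0, -0.48], [0, 0, -0.6], [0, 0, -0.72], [0, 0, -0.84], [0, 0, -0.96], [0, 0, -1.08], [0, 0, -1.2], [0, 0, -1.2], [0, 0, -1.2], [0, 0, -1.2], [0, 0, -1.2], [0, 0, -1.2], [0, 0, -1.2], [0, 0, -1.2], [0, 0, -1.2], [0, 0, -1.2]])

```text
time: 6.58
ee_pos: [0.5852, -0.3481, 0.0724]
eef_rot: [0.563, 0.827, -0.0, -0.001]
ft_force: [0.4, 0.3, 0.1]
width: 0.0869
grip_force: 0.0
```

Call:
arm_command(xyz=[[0, 0, 0], [0, 0, 0], [0, 0, 0], [0, 0, 0], [0, 0, 0], [0, 0, 0], [0, 0, 0], [0, 0, 0]], rot=[[0, 0, 0], [0, 0, 0], [0, 0, 0], [0, 0, 0], [0, 0, 0], [0, 0, 0], [0, 0, 0], [0, 0, 0]], grip=0.5, squeeze=18)

```text
time: 7.25
ee_pos: [0.5871, -0.3484, 0.0742]
eef_rot: [0.564, 0.826, 0.001, 0.001]
ft_force: [6.2, 1.0, 1.2]
width: 0.0535
grip_force: 18.0
```

Call:
arm_command(xyz=[[0.001, 0, 0], [0.001, 0, 0], [0.001, 0, 0], [0.001, 0, 0], [0.001, 0, 0], [0.001, 0, 0], [0.001, 0, 0], [0.001, 0, 0], [0.001, 0, 0], [0.001, 0, 0], [0.001, 0, 0], [0.001, 0, 0]], rot=[[0, 0, 0.1], [0, 0, 0.2], [0, 0, 0.3], [0, 0, 0.4], [0, 0, 0.5], [0, 0, 0.6], [0, 0, 0.7], [0, 0, 0.8], [0, 0, 0.88], [0, 0, 0.92], [0, 0, 0.92], [0, 0, 0.92]])

```text
time: 8.25
ee_pos: [0.5869, -0.3483, 0.0739]
eef_rot: [0.14, 0.99, 0.0, 0.0]
ft_force: [0.8, 3.9, 4.1]
width: 0.0542
grip_force: 18.0
```

```bash
python3 - <<'E'
from h import *
print(st()['torque'])
snap('wrist','w2.png');snap('side')
for c in('side','wrist'):
  for l in('pointer','blue_mark'): find(l,c,'spot_point')
E
```

```text
t 8.25 p [ 0.5869 -0.3483  0.0739] q [0.14 0.99 0.   0.  ] F [0.8 3.9 4.1] w 0.0542 g 18.0 j [ 0.04  0.6   0.62  1.46 -0.36  1.19  2.  ]
[ 0.78546619 -0.19012433 -0.23538126]
side spot blue_mark 0.9 [ 0.629 -0.321  0.062] [359. 296.]
wrist spot pointer 0.77 [ 0.607 -0.336  0.105] [314. 293.]
wrist spot blue_mark 0.92 [ 0.631 -0.326  0.059] [332. 283.]
```

View pics/w2.png

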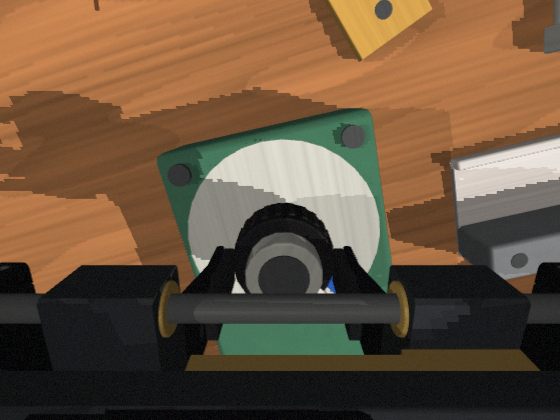

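Call:
arm_command(xyz=[[0, 0, 0], [0, 0, 0], [0, 0, 0], [0, 0, 0], [0, 0, 0.03], [0, 0, 0.07], [-0.01, 0.01, 0.11], [-0.04, 0.02, 0.14], [-0.07, 0.04, 0.16], [-0.1, 0.06, 0.17], [-0.13, 0.08, 0.17], [-0.155, 0.096, 0.17], [-0.155, 0.096, 0.17], [-0.155, 0.096, 0.17]], rot=[[0, 0, 0], [0, 0, 0], [0, 0, 0], [0, 0, 0], [0, 0, 0], [0, 0, 0], [0, 0, 0.1], [0, 0, 0.2], [0, 0, 0.3], [0, 0, 0.4], [0, 0, 0.5], [0, 0, 0.6], [0, 0, 0.61], [0, 0, 0.61]], grip=1.0)

```text
time: 9.72
ee_pos: [0.4311, -0.2523, 0.2441]
eef_rot: [-0.165, 0.986, 0.0, 0.001]
ft_force: [0.3, -0.1, 0.5]
width: 0.0871
grip_force: 0.0
```

```bash
python3 - <<'E'
from h import *
st()
im=snap('wrist');a=snap('side','s2.png');t=snap('top','t2.png')
for c in('side','top','wrist'):
  for l in('pointer','blue_mark'): find(l,c,'spot_point')
for l in('plate2',): find(l,'wrist','spot_point');find(l,'side','spot_point')
rects('wrist',im,None);rects('top',t,None)
E
```

```text
t 9.72 p [ 0.4311 -0.2523  0.2441] q [-0.165  0.986  0.     0.001] F [ 0.3 -0.1  0.5] w 0.0871 g 0.0 j [-0.14  0.01  0.59  1.73 -0.01  1.4   2.35]
side spot pointer 0.76 [ 0.614 -0.34   0.105] [358. 289.]
side spot blue_mark 0.86 [ 0.629 -0.326  0.062] [360. 298.]
top spot pointer 0.45 [ 0.615 -0.326  0.105] [386. 169.]
top spot blue_mark 0.67 [ 0.63  -0.321  0.064] [380. 167.]
wrist spot plate2 0.92 [ 0.272 -0.216 -0.001] [355.  59.]
wrist spot plate2 0.85 [ 0.433 -0.253 -0.003] [283. 172.]
wrist spot plate2 0.84 [ 0.461 -0.007 -0.001] [439. 246.]
wrist spot plate2 0.81 [ 0.436  0.118 -0.006] [521. 255.]
wrist spot plate2 0.7 [ 0.451 -0.12  -0.003] [369. 215.]
side spot plate2 0.95 [ 0.433 -0.249 -0.002] [264. 310.]
side spot plate2 0.89 [ 0.441  0.118 -0.   ] [236. 215.]
side spot plate2 0.83 [0.338 0.255 0.003] [193. 193.]
side spot plate2 0.68 [ 0.459 -0.011  0.001] [252. 241.]
side spot plate2 0.57 [ 0.274 -0.211 -0.   ] [193. 311.]
side spot plate2 0.43 [0.629 0.007 0.003] [310. 226.]
wrist silver c 0.631 -0.076 size 0.106 0.034 yaw -1.24
wrist silver c 0.587 -0.191 size 0.044 
[... 526 characters left out ...]
size 0.11 0.056 yaw -0.003
top silver c 0.456 -0.008 size 0.111 0.058 yaw 0.262
top silver c 0.485 -0.652 size 0.27 0.03 yaw -0.438
top silver c 0.619 0.012 size 0.438 0.057 yaw 1.527
top silver c 0.633 -0.36 size 0.069 0.055 yaw -0.273
top silver c 0.669 -0.144 size 0.095 0.027 yaw 1.551
top silver c 0.675 -0.04 size 0.096 0.027 yaw 1.551
top silver c 0.682 0.126 size 0.224 0.028 yaw 1.53
top silver c 0.325 -0.37 size 0.816 0.372 yaw -0.415
top silver c 0.779 0.15 size 0.065 0.065 yaw 0.001
top silver c 0.777 -0.38 size 0.063 0.024 yaw -0.073
top silver c 1.051 0.66 size 0.328 0.092 yaw 1.281
top brass c 0.417 -0.238 size 0.119 0.052 yaw 0.764
top red c 0.593 0.36 size 0.205 0.124 yaw 1.425
```

Call:
arm_command(xyz=[[0.001, 0, -0.04], [0.001, 0, -0.08], [0.001, 0, -0.12], [0.001, 0, -0.16], [0.001, 0, -0.19], [0.001, 0, -0.21], [0.001, 0, -0.225], [0.001, 0, -0.235], [0.001, 0, -0.24], [0.001, 0, -0.24]], rot=[[0, 0, 0], [0, 0, 0], [0, 0, 0], [0, 0, 0], [0, 0, 0], [0, 0, 0], [0, 0, 0], [0, 0, 0], [0, 0, 0], [0, 0, 0]])

```text
time: 11.1
ee_pos: [0.4325, -0.2527, 0.003]
eef_rot: [-0.165, 0.986, 0.0, -0.001]
ft_force: [0.8, 0.6, -0.0]
width: 0.0868
grip_force: 0.0
```

Call:
arm_command(xyz=[[0, 0, 0], [0, 0, 0], [0, 0, 0], [0, 0, 0], [0, 0, 0], [0, 0, 0], [0, 0, 0], [0, 0, 0.02], [0, 0, 0.05], [0, 0, 0.08], [0, 0, 0.11], [0, 0, 0.13], [0, 0, 0.13]], rot=[[0, 0, 0], [0, 0, 0], [0, 0, 0], [0, 0, 0], [0, 0, 0], [0, 0, 0], [0, 0, 0], [0, 0, 0], [0, 0, 0], [0, 0, 0], [0, 0, 0], [0, 0, 0], [0, 0, 0]], grip=0.3, squeeze=35)

```text
time: 12.18
ee_pos: [0.435, -0.2538, 0.1378]
eef_rot: [-0.165, 0.986, -0.001, 0.003]
ft_force: [0.5, 0.3, -0.4]
width: 0.0265
grip_force: 0.0
```

```bash
python3 - <<'E'
from h import *
st()
im=snap('wrist','w3.png');t=snap('top');snap('side')
find('plate2','wrist','spot_point');find('plate2','side','spot_point')
E
```

```text
t 12.18 p [ 0.435  -0.2538  0.1378] q [-0.165  0.986 -0.001  0.003] F [ 0.5  0.3 -0.4] w 0.0265 g 0.0 j [-0.13  0.1   0.6   1.88 -0.06  1.17  2.4 ]
wrist spot plate2 0.87 [ 0.43  -0.251 -0.005] [286. 189.]
wrist spot plate2 0.8 [ 0.271 -0.212 -0.003] [384.  41.]
wrist spot plate2 0.75 [ 0.455 -0.004 -0.004] [486. 280.]
side spot plate2 0.85 [0.335 0.25  0.001] [192. 194.]
side spot plate2 0.82 [ 0.27 -0.21 -0.  ] [191. 311.]
side spot plate2 0.8 [ 0.456 -0.008  0.002] [250. 241.]
side spot plate2 0.62 [ 0.439  0.12  -0.001] [235. 215.]
side spot plate2 0.61 [ 0.435 -0.252 -0.002] [266. 311.]
```

View pics/w3.png

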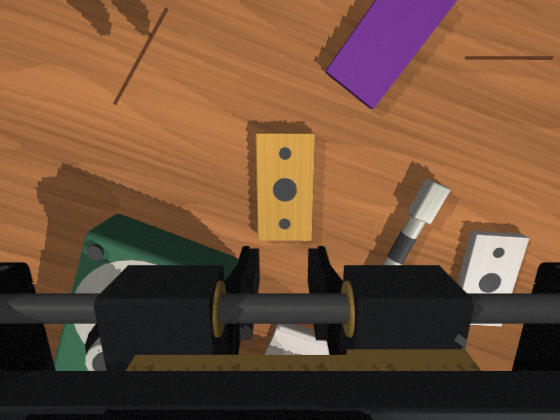

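Call:
arm_command(xyz=[[0, 0, 0], [0, 0, 0], [0, 0, 0], [0, 0, 0], [-0.001, 0.001, -0.04], [-0.002, 0.001, -0.08], [-0.002, 0.001, -0.11], [-0.002, 0.001, -0.125], [-0.002, 0.001, -0.131], [-0.002, 0.001, -0.131]], rot=[[0, 0, 0], [0, 0, 0], [0, 0, 0], [0, 0, 0], [0, 0, 0], [0, 0, 0], [0, 0, 0], [0, 0, 0], [0, 0, 0], [0, 0, 0]], grip=0.85)

```text
time: 13.27
ee_pos: [0.43, -0.2515, 0.0015]
eef_rot: [-0.165, 0.986, 0.0, -0.001]
ft_force: [0.3, 0.1, 0.2]
width: 0.073
grip_force: 0.0
```

Call:
arm_command(xyz=[[0, 0, 0], [0, 0, 0], [0, 0, 0], [0, 0, 0], [0, 0, 0], [0, 0, 0], [0, 0, 0], [0, 0, 0]], rot=[[0, 0, 0], [0, 0, 0], [0, 0, 0], [0, 0, 0], [0, 0, 0], [0, 0, 0], [0, 0, 0], [0, 0, 0]], grip=0.5, squeeze=35)

```text
time: 13.93
ee_pos: [0.4309, -0.2517, 0.0027]
eef_rot: [-0.165, 0.986, 0.0, 0.0]
ft_force: [0.0, 0.2, 0.6]
width: 0.0441
grip_force: 0.0
```

```bash
python3 - <<'E'
from h import *
s=st()
im=snap('wrist');t=snap('side')
m=r.camera_model('wrist'); p=px(s['ee_pos'],m); print(p)
m=r.camera_model('side'); q=px(s['ee_pos'],m).astype(int); print(q)
a=cv2.resize(im[150:420,140:420],None,fx=1.5,fy=1.5); b=cv2.resize(t[q[1]-70:q[1]+50,q[0]-80:q[0]+60],(472,405),interpolation=cv2.INTER_CUBIC)
a=cv2.resize(a,(320,405))
cv2.imwrite('pics/c4.png',np.hstack([a,b])[:,:,::-1])
E
```

```text
t 13.93 p [ 0.4309 -0.2517  0.0027] q [-0.165  0.986  0.     0.   ] F [0.  0.2 0.6] w 0.0441 g 0.0 j [-0.07  0.29  0.57  2.02 -0.2   0.89  2.51]
[282.94180427 244.65041148]
[263 309]
```

View pics/c4.png

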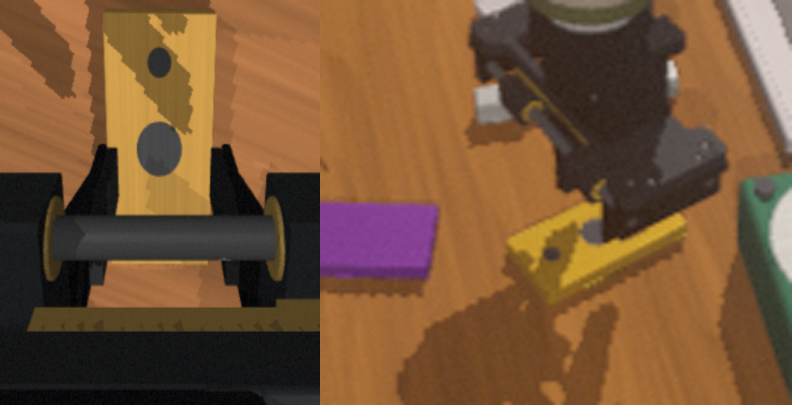

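Call:
arm_command(xyz=[[0, 0, 0.02], [0, 0, 0.03], [0, 0, 0.03], [0, 0, 0.03], [0, 0, 0.03], [0, 0, 0.01], [0, 0, 0], [0, 0, -0.003], [0, 0, -0.005], [0, 0, -0.007], [0, 0, -0.007]], rot=[[0, 0, 0], [0, 0, 0], [0, 0, 0], [0, 0, 0], [0, 0, 0], [0, 0, 0], [0, 0, 0], [0, 0, 0], [0, 0, 0], [0, 0, 0], [0, 0, 0]], grip=0.78)

```text
time: 14.95
ee_pos: [0.4308, -0.2518, -0.0045]
eef_rot: [-0.165, 0.986, 0.0, -0.0]
ft_force: [-0.5, 0.3, 0.2]
width: 0.0679
grip_force: 0.0
```

No contact at -4.5 mm, so the tips retract when open; go a little further.

Call:
arm_command(xyz=[[0, 0, -0.001], [0, 0, -0.002], [0, 0, -0.003], [0, 0, -0.004], [0, 0, -0.004]], rot=[[0, 0, 0], [0, 0, 0], [0, 0, 0], [0, 0, 0], [0, 0, 0]])

```text
time: 15.37
ee_pos: [0.4308, -0.2517, -0.0085]
eef_rot: [-0.165, 0.986, 0.0, -0.0]
ft_force: [-0.5, 0.1, 0.2]
width: 0.0678
grip_force: 0.0
```

Call:
arm_command(xyz=[[0, 0, 0], [0, 0, 0], [0, 0, 0], [0, 0, 0], [0, 0, 0], [0, 0, 0]], rot=[[0, 0, 0], [0, 0, 0], [0, 0, 0], [0, 0, 0], [0, 0, 0], [0, 0, 0]], grip=0.5, squeeze=30)

```text
time: 15.87
ee_pos: [0.4308, -0.2517, -0.0084]
eef_rot: [-0.165, 0.986, 0.0, 0.0]
ft_force: [0.3, 0.2, 0.5]
width: 0.0448
grip_force: 0.0
```

Call:
arm_command(xyz=[[0, 0, 0.015], [0, 0, 0.02], [0, 0, 0.02], [0, 0, 0.02], [0, 0, 0.01], [0, 0, 0], [0, 0, -0.002], [0, 0, -0.003], [0, 0, -0.004], [0, 0, -0.005], [0, 0, -0.006], [0, 0, -0.006]], rot=[[0, 0, 0], [0, 0, 0], [0, 0, 0], [0, 0, 0], [0, 0, 0], [0, 0, 0], [0, 0, 0], [0, 0, 0], [0, 0, 0], [0, 0, 0], [0, 0, 0], [0, 0, 0]], grip=0.78)

```text
time: 16.87
ee_pos: [0.4309, -0.2518, -0.0144]
eef_rot: [-0.165, 0.986, 0.0, 0.0]
ft_force: [-0.0, 0.7, 0.1]
width: 0.068
grip_force: 0.0
```

```bash
python3 - <<'E'
from h import *
s=st()
im=snap('wrist');t=snap('side')
m=r.camera_model('side'); q=px(s['ee_pos'],m).astype(int)
a=im[130:400,160:410]; b=cv2.resize(t[q[1]-60:q[1]+40,q[0]-60:q[0]+60],(420,350),interpolation=cv2.INTER_CUBIC)
a=cv2.resize(a,(324,350))
cv2.imwrite('pics/c5.png',np.hstack([a,b])[:,:,::-1])
E
```

```text
t 16.87 p [ 0.4309 -0.2518 -0.0144] q [-0.165  0.986  0.     0.   ] F [-0.   0.7  0.1] w 0.068 g 0.0 j [-0.05  0.32  0.55  2.02 -0.22  0.85  2.53]
```

View pics/c5.png

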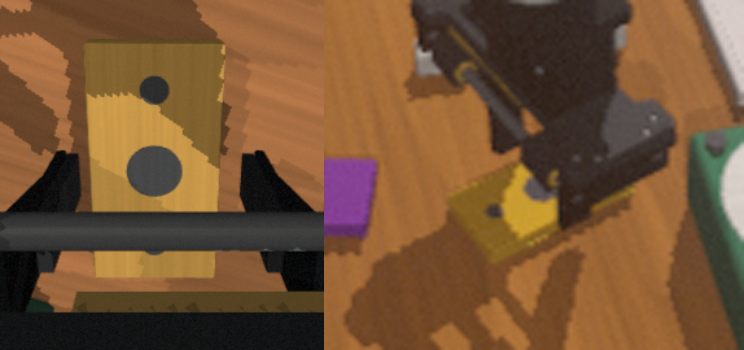

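Call:
arm_command(xyz=[[0, 0, -0.001], [0, 0, -0.002], [0, 0, -0.003], [0, 0, -0.004], [0, 0, -0.004]], rot=[[0, 0, 0], [0, 0, 0], [0, 0, 0], [0, 0, 0], [0, 0, 0]])

```text
time: 17.38
ee_pos: [0.4307, -0.2517, -0.0186]
eef_rot: [-0.165, 0.986, 0.0, -0.0]
ft_force: [-0.2, 0.3, -0.7]
width: 0.068
grip_force: 0.0
```

Call:
arm_command(xyz=[[0, 0, 0], [0, 0, 0], [0, 0, 0], [0, 0, 0]], rot=[[0, 0, 0], [0, 0, 0], [0, 0, 0], [0, 0, 0]], grip=0.58, squeeze=30)

```text
time: 17.72
ee_pos: [0.4309, -0.2519, -0.0183]
eef_rot: [-0.165, 0.986, -0.0, 0.0]
ft_force: [1.0, -0.9, -0.3]
width: 0.0542
grip_force: 30.0
```

Call:
arm_command(xyz=[[0, 0, 0], [0, 0, 0], [0, 0, -0.002], [0, 0, -0.004], [0, 0, -0.005], [0, 0, -0.005]], rot=[[0, 0, 0], [0, 0, 0], [0, 0, 0], [0, 0, 0], [0, 0, 0], [0, 0, 0]], grip=0.75)

```text
time: 18.22
ee_pos: [0.4305, -0.2515, -0.0238]
eef_rot: [-0.165, 0.986, 0.0, -0.0]
ft_force: [0.0, 0.1, -0.7]
width: 0.0647
grip_force: 0.0
```

Call:
arm_command(xyz=[[0, 0, 0], [0, 0, 0], [0, 0, 0], [0, 0, 0], [0, 0, 0]], rot=[[0, 0, 0], [0, 0, 0], [0, 0, 0], [0, 0, 0], [0, 0, 0]], grip=0.5, squeeze=35)

```text
time: 18.63
ee_pos: [0.4308, -0.2517, -0.0234]
eef_rot: [-0.165, 0.986, 0.0, 0.0]
ft_force: [-0.6, -0.4, -0.3]
width: 0.0552
grip_force: 35.0
```

```bash
python3 - <<'E'
from h import *
s=st()
E
```

```text
t 18.63 p [ 0.4308 -0.2517 -0.0234] q [-0.165  0.986  0.     0.   ] F [-0.6 -0.4 -0.3] w 0.0552 g 35.0 j [-0.04  0.33  0.54  2.03 -0.23  0.84  2.53]
```

Call:
arm_command(xyz=[[0, 0, 0.02], [0, 0, 0.05], [0, 0, 0.09], [0.01, 0.01, 0.13], [0.03, 0.03, 0.16], [0.05, 0.05, 0.19], [0.07, 0.07, 0.2], [0.09, 0.09, 0.2], [0.11, 0.11, 0.2], [0.125, 0.13, 0.2], [0.14, 0.15, 0.2], [0.145, 0.16, 0.2], [0.145, 0.16, 0.2], [0.145, 0.16, 0.2]], rot=[[0, 0, 0], [0, 0, 0], [0, 0, -0.05], [0, 0, -0.1], [0, 0, -0.15], [0, 0, -0.2], [0, 0, -0.25], [0, 0, -0.3], [0, 0, -0.35], [0, 0, -0.374], [0, 0, -0.374], [0, 0, -0.374], [0, 0, -0.374], [0, 0, -0.374]])

```text
time: 19.8
ee_pos: [0.5753, -0.0918, 0.176]
eef_rot: [0.021, 1.0, -0.0, -0.001]
ft_force: [-0.1, -1.3, -2.9]
width: 0.0552
grip_force: 35.0
```

Call:
arm_command(xyz=[[0, 0, 0], [0, 0, 0], [0, 0, 0], [0, 0, 0], [0, 0, 0], [0, 0, 0], [0, 0, 0], [0, 0, 0], [0, 0, 0], [0, 0, 0], [0, 0, 0], [0, 0, 0]], rot=[[-0.004, -0.1, 0], [-0.009, -0.2, 0], [-0.013, -0.3, 0], [-0.017, -0.4, 0], [-0.022, -0.5, 0], [-0.026, -0.6, 0], [-0.03, -0.7, 0], [-0.034, -0.8, 0], [-0.039, -0.907, 0], [-0.039, -0.907, 0], [-0.039, -0.907, 0], [-0.039, -0.907, 0]])

```text
time: 20.8
ee_pos: [0.5773, -0.0792, 0.181]
eef_rot: [0.017, 0.909, 0.009, 0.417]
ft_force: [-0.5, 1.2, -2.7]
width: 0.0556
grip_force: 35.0
```

```bash
python3 - <<'E'
from h import *
s=st()
print(R.from_quat(s['eef_rot']).as_matrix().round(3))
snap('side','s6.png')
E
```

```text
t 20.8 p [ 0.5773 -0.0792  0.181 ] q [0.017 0.909 0.009 0.417] F [-0.5  1.2 -2.7] w 0.0556 g 35.0 j [ 0.07 -0.27  0.04  2.4  -0.48  0.17  2.09]
[[-0.651  0.023  0.759]
 [ 0.038  0.999  0.002]
 [-0.758  0.03  -0.651]]
```

View pics/s6.png

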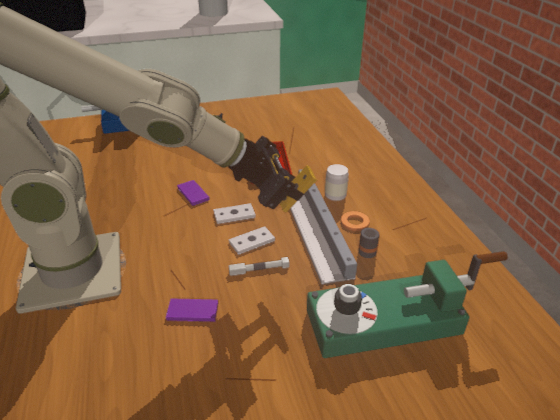

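Call:
arm_command(xyz=[[0.02, 0, 0], [0.04, 0, 0], [0.06, 0, 0], [0.075, 0, 0], [0.084, 0, 0], [0.084, 0, 0], [0.084, 0, 0]], rot=[[0, 0, 0], [0, 0, 0], [0, 0, 0], [0, 0, 0], [0, 0, 0], [0, 0, 0], [0, 0, 0]])

```text
time: 21.43
ee_pos: [0.6617, -0.0782, 0.1809]
eef_rot: [0.016, 0.909, 0.009, 0.417]
ft_force: [-0.9, 0.3, -2.7]
width: 0.0554
grip_force: 35.0
```

```bash
python3 - <<'E'
from h import *
s=st()
M=R.from_quat(s['eef_rot']).as_matrix(); print(M.round(3), 'tilt',np.degrees(np.arctan2(M[0,2],-M[2,2])))
snap('side')
E
```

```text
t 21.43 p [ 0.6617 -0.0782  0.1809] q [0.016 0.909 0.009 0.417] F [-0.9  0.3 -2.7] w 0.0554 g 35.0 j [-0.   -0.06  0.09  2.23 -0.52  0.13  2.11]
[[-0.652  0.022  0.758]
 [ 0.037  0.999  0.003]
 [-0.757  0.03  -0.653]] tilt 49.266654646495624
```

Call:
arm_command(xyz=[[0, 0, -0.03], [0, 0, -0.06], [0, 0, -0.09], [0, 0, -0.11], [0, 0, -0.12], [0, 0, -0.125], [0, 0, -0.125]], rot=[[0, 0, 0], [0, 0, 0], [0, 0, 0], [0, 0, 0], [0, 0, 0], [0, 0, 0], [0, 0, 0]])

```text
time: 22.07
ee_pos: [0.663, -0.08, 0.1465]
eef_rot: [0.007, 0.912, 0.001, 0.41]
ft_force: [-0.5, 0.5, -3.8]
width: 0.0554
grip_force: 35.0
```

```bash
python3 - <<'E'
from h import *
s=st()
M=R.from_quat(s['eef_rot']).as_matrix(); print('tilt',np.degrees(np.arctan2(M[0,2],-M[2,2])))
t=snap('side'); m=r.camera_model('side')
# predicted plate corners & block outline
B=np.array([.627,.010]);bx=np.array([np.cos(.043),-np.sin(.043)]);by=np.array([np.sin(.043),np.cos(.043)])
def bw(x,y,z): return np.r_[B+bx*x+by*y,z]
def line(pts,col):
    q=np.array([px(p,m) for p in pts]); cv2.polylines(t,[np.int32((q)*16)],False,col,1,cv2.LINE_AA,4)
line([bw(-.036,-.22,.014),bw(-.036,.22,.014)],(255,0,0)); line([bw(.022,-.22,.05),bw(.022,.22,.05)],(255,0,0));line([bw(.052,-.22,.05),bw(.052,.22,.05)],(255,0,0))
c=np.array(s['ee_pos']); P=lambda x,y:c+M@np.array([x,y,-.0235])
line([P(.055,.028),P(-.055,.028),P(-.055,-.028),P(.055,-.028),P(.055,.028)],(0,0,255))
cv2.imwrite('pics/c7.png',cv2.resize(t[140:300,220:420],None,fx=3.6,fy=3.6,interpolation=cv2.INTER_CUBIC)[:,:,::-1])
E
```

```text
t 22.07 p [ 0.663  -0.08    0.1465] q [0.007 0.912 0.001 0.41 ] F [-0.5  0.5 -3.8] w 0.0554 g 35.0 j [-0.14 -0.01  0.23  2.25 -0.89  0.08  2.51]
tilt 48.42169763940915
```

View pics/c7.png

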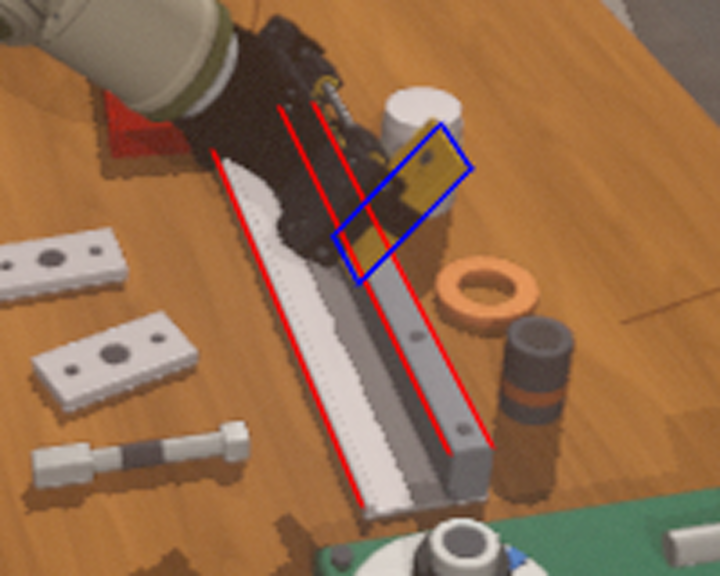

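```bash
cat >> h.py <<'E'
def goto(p,yaw,tilt=0,flip=0):
    s=r.read_state(); D=R.from_euler('z',yaw)*R.from_euler('y',-tilt)*R.from_matrix(np.diag([-1,1,-1]))*R.from_euler('z',np.pi*flip)
    rv=(D*R.from_quat(s['eef_rot']).inv()).as_rotvec()
    print('t',round(s['time'],2),'shift',(np.array(p)-s['ee_pos']).round(4),'rot',rv.round(3),'j',np.round(s['joint_positions'],2))
E
python3 -c "
from h import *
goto([.655,-.081,.0325],-.043,.611)"
```

```text
t 22.12 shift [-0.0072  0.002  -0.1132] rot [-0.     0.233 -0.026] j [-0.12 -0.01  0.21  2.26 -0.89  0.08  2.51]
```

Call:
arm_command(xyz=[[0, 0, 0.01], [-0.003, 0, 0.02], [-0.006, 0, 0.02], [-0.007, 0.002, 0.02], [-0.007, 0.002, 0.02], [-0.007, 0.002, 0.02]], rot=[[0, 0.08, -0.01], [0, 0.16, -0.02], [0, 0.233, -0.026], [0, 0.233, -0.026], [0, 0.233, -0.026], [0, 0.233, -0.026]])

```text
time: 22.62
ee_pos: [0.6578, -0.084, 0.1701]
eef_rot: [0.023, 0.953, -0.009, 0.302]
ft_force: [0.9, 0.4, -1.9]
width: 0.0556
grip_force: 35.0
```

```bash
python3 -c "
from h import *
goto([.655,-.081,.0325],-.043,.611)"
```

```text
t 22.62 shift [-0.0028  0.003  -0.1376] rot [0.002 0.003 0.006] j [-0.11  0.01  0.17  2.04 -0.02  0.48  1.6 ]
```

Call:
arm_command(xyz=[[-0.002, 0.001, -0.03], [-0.003, 0.002, -0.06], [-0.003, 0.003, -0.085], [-0.003, 0.003, -0.105], [-0.003, 0.003, -0.115], [-0.003, 0.003, -0.12], [-0.003, 0.003, -0.12]], rot=[[0, 0, 0], [0, 0, 0], [0, 0, 0], [0, 0, 0], [0, 0, 0], [0, 0, 0], [0, 0, 0]])

```text
time: 23.2
ee_pos: [0.6525, -0.0793, 0.0455]
eef_rot: [0.022, 0.953, -0.007, 0.301]
ft_force: [0.6, -0.4, -2.1]
width: 0.0552
grip_force: 35.0
```

```bash
python3 -c "
from h import *
goto([.655,-.081,.0325],-.043,.611)"
```

```text
t 23.2 shift [ 0.0025 -0.0017 -0.013 ] rot [-0.     0.     0.002] j [-0.06  0.19  0.13  2.16 -0.15  0.19  1.72]
```

Call:
arm_command(xyz=[[0.001, -0.001, -0.005], [0.002, -0.001, -0.009], [0.0025, -0.001, -0.012], [0.0025, -0.001, -0.012]], rot=[[0, 0, 0], [0, 0, 0], [0, 0, 0], [0, 0, 0]])

```text
time: 23.53
ee_pos: [0.6559, -0.08, 0.0342]
eef_rot: [0.021, 0.953, -0.006, 0.301]
ft_force: [0.7, 0.7, -4.0]
width: 0.0552
grip_force: 35.0
```

Call:
arm_command(xyz=[[0, 0, 0], [0, 0, 0], [0, 0, 0], [0, 0, 0], [-0.008, 0, 0.012], [-0.02, 0, 0.03], [-0.04, 0, 0.06], [-0.06, 0, 0.09], [-0.08, 0, 0.12]], rot=[[0, 0, 0], [0, 0, 0], [0, 0, 0], [0, 0, 0], [0, 0, 0], [0, 0, 0], [0, 0.1, 0], [0, 0.2, 0], [0, 0.3, 0]], grip=0.85)

```text
time: 24.28
ee_pos: [0.5852, -0.0796, 0.1402]
eef_rot: [0.02, 0.985, -0.009, 0.172]
ft_force: [1.5, -0.6, -0.8]
width: 0.0738
grip_force: 0.0
```

```bash
python3 - <<'E'
from h import *
goto([.456,-.008,.20],.262,0)
t=snap('side');t2=snap('top')
rects('top',t2,None)
find('plate2','side','spot_point');find('plate2','top','spot_point')
a=cv2.resize(t[140:300,220:420],(640,512),interpolation=cv2.INTER_CUBIC)
cv2.imwrite('pics/c8.png',a[:,:,::-1])
E
```

```text
t 24.28 shift [-0.1292  0.0716  0.0598] rot [-0.027  0.346  0.3  ] j [-0.17  0.03  0.22  1.98 -0.    0.79  1.59]
top silver c 0.122 -0.72 size 0.202 0.144 yaw -0.001
top silver c 0.434 0.121 size 0.11 0.056 yaw -0.003
top silver c 0.624 0.13 size 0.198 0.056 yaw 1.526
top silver c 0.597 -0.361 size 0.134 0.133 yaw -0.061
top silver c 0.671 -0.151 size 0.076 0.024 yaw 1.551
top silver c 0.328 -0.047 size 0.718 0.301 yaw -0.054
top silver c 0.682 0.126 size 0.224 0.028 yaw 1.529
top silver c 0.779 0.15 size 0.065 0.065 yaw -0.019
top silver c 0.777 -0.38 size 0.063 0.024 yaw -0.073
top silver c 1.051 0.66 size 0.328 0.092 yaw 1.281
top silver c 1.172 0.384 size 0.057 0.054 yaw -0.257
top brass c 0.68 -0.084 size 0.055 0.045 yaw 1.551
top red c 0.592 0.357 size 0.211 0.125 yaw 1.425
side spot plate2 0.9 [ 0.459 -0.005  0.003] [251. 240.]
side spot plate2 0.74 [0.437 0.12  0.   ] [234. 214.]
side spot plate2 0.69 [ 0.273 -0.212 -0.001] [192. 311.]
side spot plate2 0.67 [ 0.645 -0.074  0.043] [327. 232.]
side spot plate2 0.62 [0.335 0.253 0.002] [192. 193.]
top spot plate2 0.92 [ 0.438  0.124 -0.002] [221. 242.]
top spot plate2 0.76 [0.336 0.258 0.001] [173. 280.]
top spot plate2 0.71 [ 0.269 -0.215  0.001] [344. 301.]
top spot plate2 0.66 [ 0.455 -0.007  0.   ] [268. 236.]
top spot plate2 0.56 [0.592 0.359 0.001] [140. 191.]
top spot plate2 0.53 [ 0.639 -0.076  0.049] [291. 168.]
```

View pics/c8.png

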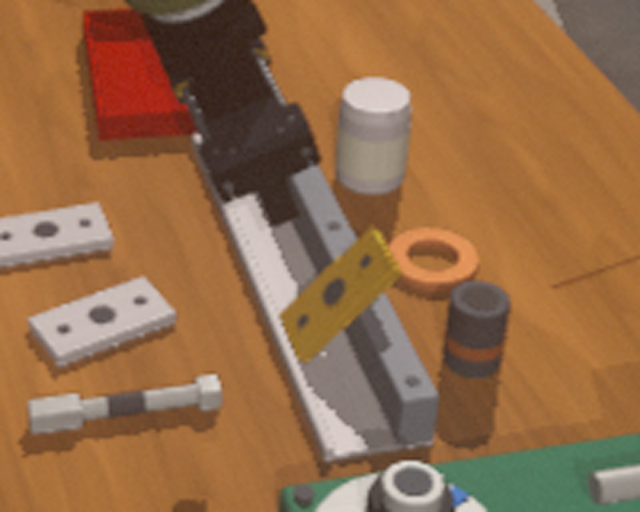

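Call:
arm_command(xyz=[[-0.03, 0.015, 0.01], [-0.06, 0.03, 0.01], [-0.09, 0.05, 0], [-0.11, 0.06, -0.02], [-0.129, 0.072, -0.04], [-0.129, 0.072, -0.065], [-0.129, 0.072, -0.09], [-0.129, 0.072, -0.115], [-0.129, 0.072, -0.135], [-0.129, 0.072, -0.15], [-0.129, 0.072, -0.16], [-0.129, 0.072, -0.1635], [-0.129, 0.072, -0.1635]], rot=[[-0.005, 0.08, 0.06], [-0.01, 0.16, 0.12], [-0.016, 0.24, 0.2], [-0.022, 0.3, 0.26], [-0.027, 0.346, 0.3], [-0.027, 0.346, 0.3], [-0.027, 0.346, 0.3], [-0.027, 0.346, 0.3], [-0.027, 0.346, 0.3], [-0.027, 0.346, 0.3], [-0.027, 0.346, 0.3], [-0.027, 0.346, 0.3], [-0.027, 0.346, 0.3]], grip=0.82)

```text
time: 25.57
ee_pos: [0.457, -0.0074, -0.0263]
eef_rot: [-0.131, 0.991, 0.001, 0.001]
ft_force: [-0.5, 0.0, 0.0]
width: 0.0713
grip_force: 0.0
```

```bash
python3 - <<'E'
from h import *
st();goto([.456,-.008,-.0235],.262,0)
snap('side');find('plate2','side','spot_point',.4)
E
```

```text
t 25.57 p [ 0.457  -0.0074 -0.0263] q [-0.131  0.991  0.001  0.001] F [-0.5  0.   0. ] w 0.0713 g 0.0 j [-0.22  0.23  0.15  2.12 -0.05  0.8   1.79]
t 25.57 shift [-0.001  -0.0006  0.0028] rot [-0.002  0.002 -0.   ] j [-0.22  0.23  0.15  2.12 -0.05  0.8   1.79]
side spot plate2 0.91 [0.338 0.254 0.005] [193. 192.]
side spot plate2 0.86 [ 0.454 -0.008  0.003] [250. 240.]
side spot plate2 0.72 [0.438 0.12  0.001] [235. 214.]
side spot plate2 0.71 [ 0.274 -0.213  0.004] [193. 310.]
side spot plate2 0.6 [ 0.644 -0.076  0.044] [327. 232.]
```

Call:
arm_command(xyz=[[0, 0, 0.002], [0, 0, 0.002], [0, 0, 0.002], [0, 0, 0.002], [0, 0, 0.002], [0, 0, 0.002]], rot=[[0, 0, 0], [0, 0, 0], [0, 0, 0], [0, 0, 0], [0, 0, 0], [0, 0, 0]], grip=0.5, squeeze=35)

```text
time: 26.17
ee_pos: [0.4587, -0.0075, -0.0225]
eef_rot: [-0.131, 0.991, 0.001, 0.003]
ft_force: [0.1, -1.8, 6.2]
width: 0.0551
grip_force: 35.0
```

Call:
arm_command(xyz=[[0, 0, 0.03], [0, 0, 0.06], [0, 0, 0.1], [0.02, 0, 0.14], [0.04, 0.01, 0.17], [0.07, 0.02, 0.19], [0.1, 0.03, 0.195], [0.13, 0.035, 0.195], [0.16, 0.04, 0.195], [0.18, 0.04, 0.195], [0.2, 0.04, 0.195], [0.2, 0.04, 0.195], [0.2, 0.04, 0.195]], rot=[[0, 0, 0], [0, 0, 0], [0, 0, -0.05], [0, 0, -0.1], [0, 0, -0.15], [0, 0, -0.2], [0, 0, -0.25], [0, 0, -0.3], [0, 0, -0.305], [0, 0, -0.305], [0, 0, -0.305], [0, 0, -0.305], [0, 0, -0.305]])

```text
time: 27.25
ee_pos: [0.6577, 0.0327, 0.1703]
eef_rot: [0.021, 1.0, 0.0, 0.001]
ft_force: [0.4, -0.8, -2.5]
width: 0.0551
grip_force: 35.0
```

```bash
python3 - <<'E'
from h import *
st();goto([.660,.0336,.17],-.043,0.611)
E
```

```text
t 27.25 p [0.6577 0.0327 0.1703] q [0.021 1.    0.    0.001] F [ 0.4 -0.8 -2.5] w 0.0551 g 35.0 j [-0.25  0.42  0.18  1.41 -0.08  1.32  1.46]
t 27.25 shift [ 0.0023  0.0009 -0.0003] rot [-0.027 -0.609 -0.001] j [-0.25  0.42  0.18  1.41 -0.08  1.32  1.46]
```

Call:
arm_command(xyz=[[0.001, 0.001, 0], [0.002, 0.001, 0], [0.003, 0.001, 0], [0.004, 0.001, 0], [0.004, 0.001, 0], [0.004, 0.001, -0.03], [0.004, 0.001, -0.06], [0.004, 0.001, -0.09], [0.004, 0.001, -0.11], [0.004, 0.001, -0.12], [0.004, 0.001, -0.12]], rot=[[-0.005, -0.12, 0], [-0.011, -0.24, 0], [-0.016, -0.36, 0], [-0.021, -0.48, 0], [-0.027, -0.609, 0], [-0.027, -0.609, 0], [-0.027, -0.609, 0], [-0.027, -0.609, 0], [-0.027, -0.609, 0], [-0.027, -0.609, 0], [-0.027, -0.609, 0]])

```text
time: 28.17
ee_pos: [0.6596, 0.0333, 0.049]
eef_rot: [0.02, 0.954, -0.007, 0.3]
ft_force: [-0.2, -0.1, -3.1]
width: 0.0555
grip_force: 35.0
```

```bash
python3 - <<'E'
from h import *
st();goto([.662,.0336,.0335],-.043,0.611)
E
```

```text
t 28.17 p [0.6596 0.0333 0.049 ] q [ 0.02   0.954 -0.007  0.3  ] F [-0.2 -0.1 -3.1] w 0.0555 g 35.0 j [-0.4   0.19  0.22  2.15  0.44  0.24  0.93]
t 28.17 shift [ 0.0024  0.0003 -0.0155] rot [ 0.001 -0.002 -0.001] j [-0.4   0.19  0.22  2.15  0.44  0.24  0.93]
```

Call:
arm_command(xyz=[[0.001, 0, -0.005], [0.002, 0, -0.01], [0.002, 0, -0.0145], [0.002, 0, -0.0145]], rot=[[0, 0, 0], [0, 0, 0], [0, 0, 0], [0, 0, 0]])

```text
time: 28.5
ee_pos: [0.6639, 0.0337, 0.037]
eef_rot: [0.02, 0.953, -0.006, 0.302]
ft_force: [-0.3, -1.1, -2.2]
width: 0.0554
grip_force: 35.0
```

Call:
arm_command(xyz=[[0, 0, 0], [0, 0, 0], [0, 0, 0], [0, 0, 0], [-0.008, 0, 0.012], [-0.02, 0, 0.03], [-0.04, 0, 0.06], [-0.06, 0, 0.09], [-0.08, 0, 0.12]], rot=[[0, 0, 0], [0, 0, 0], [0, 0, 0], [0, 0, 0], [0, 0, 0], [0, 0, 0], [0, 0.1, 0], [0, 0.2, 0], [0, 0.3, 0]], grip=0.82)

```text
time: 29.25
ee_pos: [0.59, 0.0334, 0.1483]
eef_rot: [0.019, 0.986, -0.009, 0.167]
ft_force: [2.6, -1.3, -0.6]
width: 0.0713
grip_force: 0.0
```

```bash
python3 - <<'E'
from h import *
t=snap('side','s9.png');t2=snap('top')
rects('top',t2,None)
find('plate2','side','spot_point',.4);find('plate2','top','spot_point',.4)
goto([.433,.1205,-.0245],-.003,0)
E
```

```text
top silver c 0.07 -0.1 size 0.093 0.027 yaw 0.009
top silver c 0.122 -0.718 size 0.204 0.147 yaw -0.014
top silver c 0.406 -0.112 size 0.061 0.02 yaw -0.036
top silver c 0.613 -0.139 size 0.135 0.056 yaw 1.551
top silver c 0.597 -0.361 size 0.134 0.133 yaw -0.061
top silver c 0.669 -0.153 size 0.079 0.027 yaw 1.551
top silver c 0.342 0.069 size 0.736 0.287 yaw 0.07
top silver c 0.779 0.149 size 0.068 0.065 yaw 1.552
top silver c 0.778 -0.38 size 0.067 0.024 yaw -0.073
top silver c 1.051 0.66 size 0.328 0.092 yaw 1.281
top silver c 1.153 0.358 size 0.117 0.068 yaw 0.857
top brass c 0.65 -0.083 size 0.105 0.055 yaw -0.025
top red c 0.593 0.36 size 0.217 0.125 yaw 1.425
side spot plate2 0.86 [ 0.275 -0.213 -0.001] [193. 312.]
side spot plate2 0.72 [ 0.335  0.254 -0.001] [192. 194.]
side spot plate2 0.65 [ 0.644 -0.075  0.046] [327. 232.]
side spot plate2 0.58 [0.65  0.037 0.048] [315. 206.]
side spot plate2 0.55 [0.44  0.118 0.001] [235. 214.]
side spot plate2 0.43 [ 0.627 -0.38   0.064] [370. 316.]
top spot plate2 0.85 [ 0.27  -0.211 -0.001] [343. 301.]
top spot plate2 0.8 [ 0.639 -0.077  0.05 ] [291. 167.]
top spot plate2 0.76 [ 0.338  0.258 -0.002] [173. 280.]
top spot plate2 0.49 [0.645 0.033 0.045] [252. 166.]
t 29.45 shift [-0.1602  0.0882 -0.1721] rot [0.022 0.344 0.039] j [-0.3   0.03  0.11  1.96  0.12  0.82  1.27]
```

Call:
arm_command(xyz=[[-0.03, 0.015, 0.01], [-0.06, 0.03, 0.01], [-0.09, 0.05, 0], [-0.12, 0.07, -0.01], [-0.15, 0.085, -0.03], [-0.1605, 0.088, -0.06], [-0.1605, 0.088, -0.09], [-0.1605, 0.088, -0.12], [-0.1605, 0.088, -0.145], [-0.1605, 0.088, -0.16], [-0.1605, 0.088, -0.169], [-0.1605, 0.088, -0.171], [-0.1605, 0.088, -0.171]], rot=[[0.005, 0.08, 0.01], [0.01, 0.16, 0.02], [0.016, 0.24, 0.03], [0.02, 0.3, 0.039], [0.022, 0.344, 0.039], [0.022, 0.344, 0.039], [0.022, 0.344, 0.039], [0.022, 0.344, 0.039], [0.022, 0.344, 0.039], [0.022, 0.344, 0.039], [0.022, 0.344, 0.039], [0.022, 0.344, 0.039], [0.022, 0.344, 0.039]])

```text
time: 30.53
ee_pos: [0.4309, 0.1201, -0.0255]
eef_rot: [0.001, 1.0, -0.0, -0.002]
ft_force: [-0.2, 0.5, -0.5]
width: 0.0715
grip_force: 0.0
```

```bash
python3 - <<'E'
from h import *
st();goto([.433,.1205,-.0235],-.003,0)
snap('side');find('plate2','side','spot_point',.4)
E
```

```text
t 30.53 p [ 0.4309  0.1201 -0.0255] q [ 0.001  1.    -0.    -0.002] F [-0.2  0.5 -0.5] w 0.0715 g 0.0 j [-0.39  0.21  0.01  2.13 -0.01  0.8   1.2 ]
t 30.53 shift [0.0021 0.0004 0.002 ] rot [ 0.001 -0.005 -0.001] j [-0.39  0.21  0.01  2.13 -0.01  0.8   1.2 ]
side spot plate2 0.91 [ 0.336  0.254 -0.001] [193. 194.]
side spot plate2 0.82 [0.652 0.035 0.049] [316. 206.]
side spot plate2 0.78 [ 0.275 -0.21   0.004] [193. 309.]
side spot plate2 0.68 [ 0.441  0.119 -0.002] [236. 215.]
side spot plate2 0.56 [ 0.649 -0.074  0.043] [328. 232.]
```

Call:
arm_command(xyz=[[0.003, 0, 0.002], [0.003, 0, 0.002], [0.003, 0, 0.002], [0.003, 0, 0.002], [0.003, 0, 0.002], [0.003, 0, 0.002], [0.003, 0, 0.002]], rot=[[0, 0, 0], [0, 0, 0], [0, 0, 0], [0, 0, 0], [0, 0, 0], [0, 0, 0], [0, 0, 0]], grip=0.5, squeeze=35)

```text
time: 31.22
ee_pos: [0.4351, 0.1201, -0.0223]
eef_rot: [0.001, 1.0, -0.0, -0.001]
ft_force: [-0.8, -1.1, 6.1]
width: 0.0553
grip_force: 35.0
```

Call:
arm_command(xyz=[[0, 0, 0.03], [0, 0, 0.06], [0, 0, 0.1], [0.02, 0, 0.14], [0.04, 0.01, 0.17], [0.07, 0.02, 0.19], [0.1, 0.023, 0.194], [0.13, 0.023, 0.194], [0.16, 0.023, 0.194], [0.19, 0.023, 0.194], [0.215, 0.023, 0.194], [0.23, 0.023, 0.194], [0.23, 0.023, 0.194], [0.23, 0.023, 0.194]], rot=[[0, 0, 0], [0, 0, 0], [0, 0, -0.02], [0, 0, -0.04], [0, 0, -0.04], [0, 0, -0.04], [0, 0, -0.04], [0, 0, -0.04], [0, 0, -0.04], [0, 0, -0.04], [0, 0, -0.04], [0, 0, -0.04], [0, 0, -0.04], [0, 0, -0.04]])

```text
time: 32.38
ee_pos: [0.6641, 0.1432, 0.1697]
eef_rot: [0.021, 1.0, -0.0, -0.003]
ft_force: [-0.1, -0.5, -2.8]
width: 0.0552
grip_force: 35.0
```

```bash
python3 - <<'E'
from h import *
st();goto([.665,.1436,.17],-.043,0.611)
E
```

```text
t 32.38 p [0.6641 0.1432 0.1697] q [ 0.021  1.    -0.    -0.003] F [-0.1 -0.5 -2.8] w 0.0552 g 35.0 j [-0.33  0.47  0.08  1.33 -0.04  1.35  1.27]
t 32.38 shift [0.0009 0.0004 0.0003] rot [-0.026 -0.616 -0.001] j [-0.33  0.47  0.08  1.33 -0.04  1.35  1.27]
```

Call:
arm_command(xyz=[[0.001, 0, 0], [0.001, 0, 0], [0.001, 0, 0], [0.002, 0, 0], [0.002, 0, 0], [0.002, 0, -0.03], [0.002, 0, -0.06], [0.002, 0, -0.09], [0.002, 0, -0.11], [0.002, 0, -0.12], [0.002, 0, -0.12]], rot=[[-0.005, -0.12, 0], [-0.011, -0.24, 0], [-0.016, -0.36, 0], [-0.021, -0.48, 0], [-0.026, -0.614, 0], [-0.026, -0.614, 0], [-0.026, -0.614, 0], [-0.026, -0.614, 0], [-0.026, -0.614, 0], [-0.026, -0.614, 0], [-0.026, -0.614, 0]])

```text
time: 33.3
ee_pos: [0.6634, 0.1427, 0.0477]
eef_rot: [0.019, 0.954, -0.007, 0.298]
ft_force: [-0.5, -0.2, -2.7]
width: 0.0551
grip_force: 35.0
```

```bash
python3 - <<'E'
from h import *
st();goto([.6665,.1436,.034],-.043,0.611)
E
```

```text
t 33.3 p [0.6634 0.1427 0.0477] q [ 0.019  0.954 -0.007  0.298] F [-0.5 -0.2 -2.7] w 0.0551 g 35.0 j [-0.58  0.25  0.17  2.08  0.7   0.35  0.5 ]
t 33.3 shift [ 0.0031  0.0009 -0.0137] rot [ 0.002 -0.005 -0.002] j [-0.58  0.25  0.17  2.08  0.7   0.35  0.5 ]
```

Call:
arm_command(xyz=[[0.001, 0, -0.005], [0.003, 0.001, -0.009], [0.003, 0.001, -0.0135], [0.003, 0.001, -0.0135]], rot=[[0, 0, 0], [0, 0, 0], [0, 0, 0], [0, 0, 0]])

```text
time: 33.63
ee_pos: [0.6693, 0.1444, 0.0374]
eef_rot: [0.02, 0.954, -0.006, 0.301]
ft_force: [-0.7, -0.0, -3.0]
width: 0.0552
grip_force: 35.0
```

Call:
arm_command(xyz=[[0, 0, 0], [0, 0, 0], [0, 0, 0], [0, 0, 0], [-0.008, 0, 0.012], [-0.02, 0, 0.03], [-0.04, 0, 0.06], [-0.07, 0, 0.09], [-0.1, 0, 0.12], [-0.12, -0.03, 0.15], [-0.14, -0.06, 0.17]], rot=[[0, 0, 0], [0, 0, 0], [0, 0, 0], [0, 0, 0], [0, 0, 0], [0, 0, 0], [0.004, 0.1, 0], [0.009, 0.2, 0], [0.013, 0.3, 0], [0.017, 0.4, 0], [0.021, 0.5, 0]], grip=0.82)

```text
time: 34.55
ee_pos: [0.5444, 0.1052, 0.1936]
eef_rot: [0.018, 0.998, 0.002, 0.054]
ft_force: [2.2, -0.5, -1.1]
width: 0.0714
grip_force: 0.0
```

```bash
python3 - <<'E'
from h import *
t=snap('side','s10.png');t2=snap('top')
rects('top',t2,None)
for l in('plate2','extension','pointer'): find(l,'side','spot_point',.4);find(l,'top','spot_point',.4)
goto([.449,-.113,.10],-.05,0)
E
```

```text
top silver c -0.001 0.037 size 0.156 0.046 yaw 1.548
top silver c 0.044 -0.076 size 0.144 0.074 yaw 0.007
top silver c 0.122 -0.719 size 0.204 0.146 yaw -0.005
top silver c 0.614 -0.099 size 0.216 0.056 yaw 1.551
top silver c 0.597 -0.361 size 0.134 0.132 yaw -0.061
top silver c 0.669 -0.153 size 0.078 0.027 yaw 1.551
top silver c 0.686 0.009 size 0.119 0.048 yaw 1.551
top silver c 0.777 -0.38 size 0.063 0.024 yaw -0.073
top silver c 0.414 0.16 size 0.794 0.213 yaw 0.25
top silver c 1.051 0.66 size 0.328 0.092 yaw 1.281
top silver c 1.172 0.384 size 0.057 0.054 yaw -0.257
top brass c 0.65 -0.08 size 0.108 0.056 yaw -0.089
top red c 0.595 0.374 size 0.189 0.125 yaw 1.42
side spot plate2 0.94 [0.658 0.149 0.044] [305. 185.]
side spot plate2 0.92 [0.335 0.257 0.003] [192. 192.]
side spot plate2 0.82 [ 0.277 -0.214  0.001] [194. 311.]
side spot plate2 0.58 [ 0.647 -0.074  0.045] [327. 231.]
side spot plate2 0.57 [0.65  0.033 0.049] [315. 207.]
top spot plate2 0.93 [ 0.269 -0.212 -0.001] [343. 301.]
top spot plate2 0.92 [ 0.64  -0.074  0.049] [290. 167.]
top spot plate2 0.84 [0.643 0.037 0.046] [251. 167.]
top spot plate2 0.59 [0.337 0.258 0.   ] [173. 280.]
side spot extension 0.65 [ 0.454 -0.114 -0.001] [259. 268.]
top spot extension 0.59 [ 0.449 -0.117  0.001] [307. 237.]
top spot extension 0.42 [ 0.595  0.358 -0.003] [141. 190.]
side spot pointer 0.56 [ 0.612 -0.337  0.105] [356. 289.]
top spot pointer 0.52 [ 0.61  -0.326  0.104] [386. 170.]
t 34.95 shift [-0.0958 -0.2158 -0.0883] rot [ 0.006  0.109 -0.01 ] j [-0.36  0.09  0.07  1.77  0.03  1.18  1.23]
```

View pics/s10.png

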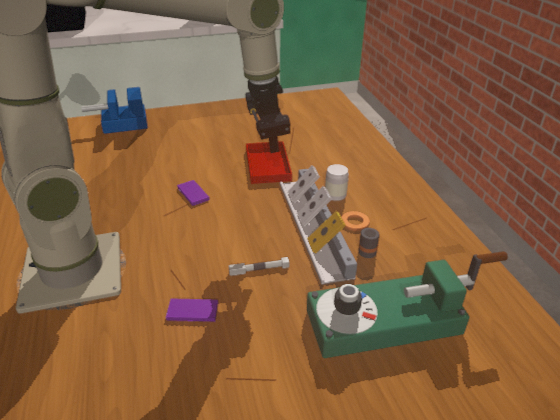

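Call:
arm_command(xyz=[[-0.01, -0.03, 0.02], [-0.02, -0.065, 0.02], [-0.035, -0.1, 0.02], [-0.05, -0.135, 0], [-0.07, -0.165, -0.02], [-0.085, -0.195, -0.05], [-0.094, -0.218, -0.08], [-0.094, -0.218, -0.11], [-0.094, -0.218, -0.14], [-0.094, -0.218, -0.165], [-0.094, -0.218, -0.17], [-0.094, -0.218, -0.17]], rot=[[0.001, 0.02, 0], [0.002, 0.04, -0.01], [0.003, 0.06, -0.01], [0.004, 0.08, -0.02], [0.005, 0.1, -0.02], [0.006, 0.109, -0.02], [0.006, 0.109, -0.02], [0.006, 0.109, -0.02], [0.006, 0.109, -0.02], [0.006, 0.109, -0.02], [0.006, 0.109, -0.02], [0.006, 0.109, -0.02]], grip=0.35)

```text
time: 35.95
ee_pos: [0.45, -0.1154, 0.018]
eef_rot: [0.03, 1.0, -0.0, -0.001]
ft_force: [-0.9, 0.0, 0.3]
width: 0.0302
grip_force: 0.0
```

```bash
python3 - <<'E'
from h import *
s=st()
im=snap('wrist'); m=r.camera_model('wrist')
find('extension','wrist','spot_point',.3)
rects('wrist',im,None,.018)
cv2.imwrite('pics/c11.png',im[100:400,130:430,::-1])
E
```

```text
t 35.95 p [ 0.45   -0.1154  0.018 ] q [ 0.03   1.    -0.    -0.001] F [-0.9  0.   0.3] w 0.0302 g 0.0 j [-0.11  0.17  0.28  2.07 -0.06  0.91  1.71]
wrist spot extension 0.77 [ 0.451 -0.117  0.002] [282. 234.]
wrist silver c 0.521 -0.122 size 0.02 0.017 yaw 1.51
wrist silver c 0.478 -0.118 size 0.02 0.013 yaw -0.061
wrist silver c 0.408 -0.114 size 0.06 0.02 yaw -0.078
```

View pics/c11.png

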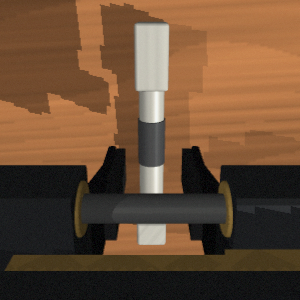

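Call:
arm_command(xyz=[[0.002, -0.001, -0.008], [0.002, -0.001, -0.014], [0.002, -0.001, -0.018], [0.002, -0.001, -0.022], [0.002, -0.001, -0.022]], rot=[[0, 0, 0], [0, 0, 0], [0, 0, 0], [0, 0, 0], [0, 0, 0]])

```text
time: 36.47
ee_pos: [0.4531, -0.117, -0.0031]
eef_rot: [0.031, 1.0, 0.0, 0.0]
ft_force: [-0.4, 0.8, 0.0]
width: 0.0304
grip_force: 0.0
```

Call:
arm_command(xyz=[[0, 0, 0], [0, 0, 0], [0, 0, 0], [0, 0, 0], [0, 0, 0]], rot=[[0, 0, 0], [0, 0, 0], [0, 0, 0], [0, 0, 0], [0, 0, 0]], grip=0.12, squeeze=25)

```text
time: 36.88
ee_pos: [0.4536, -0.1171, -0.0022]
eef_rot: [0.031, 1.0, 0.0, 0.001]
ft_force: [-0.9, 1.4, -0.5]
width: 0.0121
grip_force: 0.0
```

Call:
arm_command(xyz=[[0, 0, 0.015], [0, 0, 0.02], [0, 0, 0.02], [0, 0, 0.005], [0, 0, -0.005], [0, 0, -0.011], [0, 0, -0.015], [0, 0, -0.018], [0, 0, -0.018]], rot=[[0, 0, 0], [0, 0, 0], [0, 0, 0], [0, 0, 0], [0, 0, 0], [0, 0, 0], [0, 0, 0], [0, 0, 0], [0, 0, 0]], grip=0.38)

```text
time: 37.63
ee_pos: [0.4532, -0.1171, -0.0209]
eef_rot: [0.031, 1.0, 0.0, 0.0]
ft_force: [-0.9, -0.1, -0.4]
width: 0.0329
grip_force: 0.0
```

Call:
arm_command(xyz=[[0, 0, 0], [0, 0, 0], [0, 0, 0], [0, 0, 0], [0, 0, 0], [0, 0, 0]], rot=[[0, 0, 0], [0, 0, 0], [0, 0, 0], [0, 0, 0], [0, 0, 0], [0, 0, 0]], grip=0.1, squeeze=30)

```text
time: 38.13
ee_pos: [0.4538, -0.1171, -0.02]
eef_rot: [0.031, 1.0, 0.0, 0.001]
ft_force: [-0.5, -0.7, 3.5]
width: 0.0152
grip_force: 30.0
```

Call:
arm_command(xyz=[[0, 0, 0.03], [0, 0, 0.06], [0, 0.01, 0.1], [0, 0.03, 0.14], [0, 0.06, 0.16], [0.01, 0.09, 0.18], [0.02, 0.12, 0.19], [0.03, 0.15, 0.2], [0.04, 0.18, 0.2], [0.05, 0.21, 0.2], [0.06, 0.24, 0.2], [0.07, 0.27, 0.2], [0.08, 0.3, 0.2], [0.09, 0.33, 0.2], [0.1, 0.36, 0.2], [0.11, 0.39, 0.2], [0.12, 0.42, 0.2], [0.13, 0.45, 0.2], [0.14, 0.476, 0.2], [0.14, 0.476, 0.2]], rot=[[0, 0, 0], [0, 0, 0], [0, 0, -0.1], [0, 0, -0.2], [0, 0, -0.3], [0, 0, -0.4], [0, 0, -0.5], [0, 0, -0.6], [0, 0, -0.7], [0, 0, -0.8], [0, 0, -0.9], [0, 0, -1.0], [0, 0, -1.1], [0, 0, -1.2], [0, 0, -1.3], [0, 0, -1.4], [0, 0, -1.5], [0, 0, -1.6], [0, 0, -1.65], [0, 0, -1.65]])

```text
time: 39.8
ee_pos: [0.592, 0.3653, 0.1773]
eef_rot: [0.754, 0.657, -0.001, -0.001]
ft_force: [-0.5, 1.2, -1.9]
width: 0.0152
grip_force: 30.0
```

```bash
python3 - <<'E'
from h import *
s=st()
print(R.from_quat(s['eef_rot']).as_euler('ZYX').round(3))
snap('wrist','w12.png'); find('tray','wrist','spot_point',.3); find('extension','wrist','spot_point',.3); snap('top')
find('tray','top','spot_point',.3);find('plate2','top','spot_point',.4)
E
```

```text
t 39.8 p [0.592  0.3653 0.1773] q [ 0.754  0.657 -0.001 -0.001] F [-0.5  1.2 -1.9] w 0.0152 g 30.0 j [-0.67  0.5   0.09  1.27 -0.04  1.38 -0.73]
[ 1.433  0.    -3.139]
wrist spot extension 0.62 [0.595 0.364 0.197] [287. 250.]
top spot tray 0.65 [ 0.75  -0.006 -0.004] [265. 137.]
top spot tray 0.64 [ 0.595  0.356 -0.   ] [141. 190.]
top spot plate2 0.95 [0.655 0.149 0.044] [211. 164.]
top spot plate2 0.95 [ 0.641 -0.078  0.047] [291. 167.]
top spot plate2 0.8 [0.646 0.035 0.048] [251. 166.]
top spot plate2 0.79 [ 0.268 -0.212  0.   ] [343. 302.]
top spot plate2 0.58 [0.336 0.255 0.001] [174. 280.]
```

View pics/w12.png

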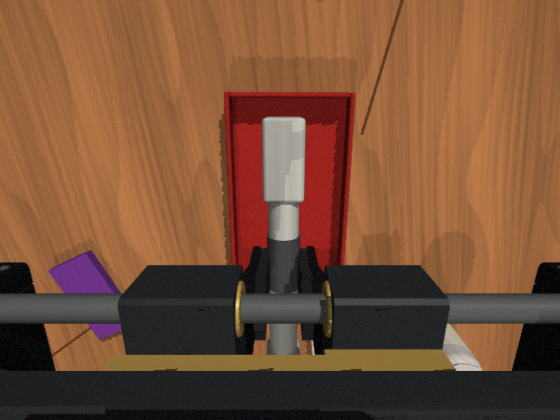

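Call:
arm_command(xyz=[[0.002, -0.003, -0.035], [0.002, -0.006, -0.07], [0.002, -0.006, -0.105], [0.002, -0.006, -0.14], [0.002, -0.006, -0.165], [0.002, -0.006, -0.18], [0.002, -0.006, -0.188], [0.002, -0.006, -0.188], [0.002, -0.006, -0.188]], rot=[[0, 0, 0], [0, 0, 0], [0, 0, 0], [0, 0, 0], [0, 0, 0], [0, 0, 0], [0, 0, 0], [0, 0, 0], [0, 0, 0]])

```text
time: 40.85
ee_pos: [0.5962, 0.3527, -0.0073]
eef_rot: [0.755, 0.655, 0.0, 0.001]
ft_force: [0.7, -0.1, -1.8]
width: 0.0148
grip_force: 30.0
```

Call:
arm_command(xyz=[[0, 0, 0], [0, 0, 0], [0, 0, 0], [0, 0, 0.02], [0, 0, 0.06], [0, 0, 0.1], [0, 0, 0.14], [0, 0, 0.18], [0, -0.03, 0.21], [0, -0.06, 0.22], [0, -0.09, 0.22]], rot=[[0, 0, 0], [0, 0, 0], [0, 0, 0], [0, 0, 0], [0, 0, 0], [0, 0, 0], [0, 0, 0], [0, 0, 0], [0, 0, 0], [0, 0, 0], [0, 0, 0]], grip=0.4)

```text
time: 41.77
ee_pos: [0.5972, 0.2629, 0.217]
eef_rot: [0.755, 0.656, 0.003, 0.001]
ft_force: [0.2, -1.0, -0.4]
width: 0.0349
grip_force: 0.0
```

```bash
python3 - <<'E'
from h import *
s=st()
snap('side');snap('wrist');t=snap('top','t13.png')
for c in('side','wrist','top'): find('extension',c,'spot_point',.3);find('plate2',c,'spot_point',.4)
E
```

```text
t 41.77 p [0.5972 0.2629 0.217 ] q [0.755 0.656 0.003 0.001] F [ 0.2 -1.  -0.4] w 0.0349 g 0.0 j [-0.57  0.37  0.12  1.36 -0.04  1.4  -0.6 ]
side spot extension 0.72 [0.601 0.359 0.005] [268. 163.]
side spot plate2 0.88 [0.334 0.252 0.002] [192. 194.]
side spot plate2 0.76 [ 0.273 -0.211  0.001] [192. 310.]
side spot plate2 0.72 [0.657 0.147 0.047] [305. 185.]
side spot plate2 0.62 [ 0.644 -0.076  0.044] [327. 233.]
side spot plate2 0.6 [0.65  0.037 0.05 ] [315. 206.]
wrist spot extension 0.69 [0.593 0.365 0.002] [269.  91.]
wrist spot plate2 0.77 [0.33  0.263 0.   ] [ 79. 205.]
wrist spot plate2 0.72 [0.65  0.153 0.042] [341. 266.]
wrist spot plate2 0.58 [0.648 0.053 0.041] [346. 334.]
top spot plate2 0.94 [ 0.271 -0.209 -0.001] [342. 301.]
top spot plate2 0.71 [0.644 0.036 0.047] [251. 167.]
top spot plate2 0.56 [ 0.641 -0.076  0.048] [291. 167.]
```

View pics/t13.png

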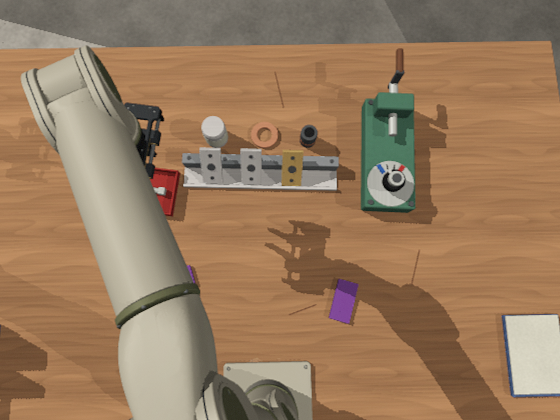

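Call:
arm_command(xyz=[[0, -0.02, 0], [0, -0.055, 0], [0, -0.09, 0], [0, -0.125, 0], [0, -0.16, 0], [0, -0.195, 0], [0, -0.23, 0], [0, -0.265, 0], [0, -0.3, 0], [0, -0.335, 0], [0, -0.37, 0], [-0.003, -0.405, 0], [-0.006, -0.44, 0], [-0.01, -0.475, 0], [-0.01, -0.51, 0], [-0.01, -0.545, 0], [-0.01, -0.58, 0], [-0.01, -0.605, 0], [-0.01, -0.611, 0], [-0.01, -0.611, 0]], rot=[[0, 0, 0], [0, 0, 0], [0, 0, 0], [0, 0, 0], [0, 0, 0], [0, 0, 0], [0, 0, 0], [0, 0, 0], [0, 0, 0], [0, 0, 0], [0, 0, 0], [0, 0, 0], [0, 0, 0], [0, 0, 0], [0, 0, 0], [0, 0, 0], [0, 0, 0], [0, 0, 0], [0, 0, 0], [0, 0, 0]], grip=1.0)

```text
time: 43.88
ee_pos: [0.5849, -0.35, 0.2109]
eef_rot: [0.756, 0.655, -0.001, 0.0]
ft_force: [0.1, 0.5, 0.5]
width: 0.0874
grip_force: 0.0
```

```bash
python3 - <<'E'
from h import *
s=st(); goto([.587,-.348,.07],-1.71)
snap('side');snap('top')
for c in('side','top'): 
  for l in('extension','plate2','pointer'): find(l,c,'spot_point',.35)
E
```

```text
t 43.88 p [ 0.5849 -0.35    0.2109] q [ 0.756  0.655 -0.001  0.   ] F [0.1 0.5 0.5] w 0.0874 g 0.0 j [ 0.19  0.47  0.41  1.28 -0.18  1.43  0.45]
t 43.88 shift [ 0.0021  0.002  -0.1409] rot [ 0.002 -0.001  0.004] j [ 0.19  0.47  0.41  1.28 -0.18  1.43  0.45]
side spot extension 0.7 [0.599 0.357 0.002] [268. 164.]
side spot plate2 0.89 [ 0.646 -0.076  0.045] [327. 232.]
side spot plate2 0.88 [0.334 0.254 0.002] [192. 193.]
side spot plate2 0.87 [ 0.274 -0.214  0.003] [193. 311.]
side spot plate2 0.75 [0.653 0.145 0.048] [304. 185.]
side spot plate2 0.54 [0.647 0.033 0.05 ] [314. 206.]
side spot pointer 0.62 [ 0.611 -0.337  0.102] [356. 290.]
top spot extension 0.86 [0.598 0.357 0.006] [140. 189.]
top spot plate2 0.86 [ 0.639 -0.075  0.047] [291. 168.]
top spot plate2 0.8 [0.652 0.152 0.046] [209. 165.]
top spot plate2 0.75 [ 0.338  0.256 -0.001] [174. 279.]
top spot plate2 0.64 [0.646 0.035 0.049] [251. 166.]
top spot plate2 0.61 [ 0.271 -0.212  0.001] [343. 300.]
top spot pointer 0.67 [ 0.612 -0.327  0.105] [387. 169.]
```

Call:
arm_command(xyz=[[0.002, 0.002, -0.03], [0.002, 0.002, -0.06], [0.002, 0.002, -0.09], [0.002, 0.002, -0.115], [0.002, 0.002, -0.135], [0.002, 0.002, -0.145], [0.002, 0.002, -0.145]], rot=[[0, 0, 0], [0, 0, 0], [0, 0, 0], [0, 0, 0], [0, 0, 0], [0, 0, 0], [0, 0, 0]])

```text
time: 44.87
ee_pos: [0.5865, -0.3449, 0.0643]
eef_rot: [0.755, 0.656, -0.001, -0.001]
ft_force: [-0.9, -0.2, -0.7]
width: 0.087
grip_force: 0.0
```

Call:
arm_command(xyz=[[0, 0, 0], [0, 0, 0], [0, 0, 0], [0, 0, 0], [0, 0, 0], [0, 0, 0], [0, 0, 0], [0, 0, 0]], rot=[[0, 0, 0], [0, 0, 0], [0, 0, 0], [0, 0, 0], [0, 0, 0], [0, 0, 0], [0, 0, 0], [0, 0, 0]], grip=0.5, squeeze=18)

```text
time: 45.53
ee_pos: [0.5876, -0.3462, 0.0672]
eef_rot: [0.755, 0.656, -0.0, 0.001]
ft_force: [-1.9, 0.9, 5.3]
width: 0.0554
grip_force: 18.0
```

Call:
arm_command(xyz=[[0, 0, 0], [0, 0, 0], [0, 0, 0], [0, 0, 0], [0, 0, 0], [0, 0, 0], [0, 0, 0], [0, 0, 0], [0, 0, 0], [0, 0, 0], [0, 0, 0], [0, 0, 0], [0, 0, 0], [0, 0, 0], [0, 0, 0], [0, 0, 0]], rot=[[0, 0, -0.1], [0, 0, -0.2], [0, 0, -0.3], [0, 0, -0.4], [0, 0, -0.5], [0, 0, -0.6], [0, 0, -0.7], [0, 0, -0.8], [0, 0, -0.9], [0, 0, -1.0], [0, 0, -1.1], [0, 0, -1.2], [0, 0, -1.28], [0, 0, -1.32], [0, 0, -1.32], [0, 0, -1.32]])

```text
time: 46.87
ee_pos: [0.5898, -0.348, 0.0676]
eef_rot: [0.998, 0.055, 0.002, 0.003]
ft_force: [8.8, -7.6, -1.8]
width: 0.0555
grip_force: 18.0
```

```bash
python3 - <<'E'
from h import *
s=st(); print(s['torque'])
E
```

```text
t 46.87 p [ 0.5898 -0.348   0.0676] q [0.998 0.055 0.002 0.003] F [ 8.8 -7.6 -1.8] w 0.0555 g 18.0 j [ 0.02  0.62  0.65  1.47 -0.39  1.18 -0.74]
[-1.6909315  -1.73359858  0.34011693]
```

Released and backed off, then check.

Call:
arm_command(xyz=[[0, 0, 0], [0, 0, 0], [0, 0, 0], [0, 0, 0], [0, 0, 0.03], [0, 0, 0.07], [0, 0, 0.11], [-0.03, 0.03, 0.14], [-0.06, 0.06, 0.16], [-0.09, 0.09, 0.17], [-0.12, 0.12, 0.17], [-0.14, 0.14, 0.17], [-0.14, 0.14, 0.17]], rot=[[0, 0, 0], [0, 0, 0], [0, 0, 0], [0, 0, 0], [0, 0, 0], [0, 0, 0], [0, 0, 0], [0, 0, 0], [0, 0, 0], [0, 0, 0], [0, 0, 0], [0, 0, 0], [0, 0, 0]], grip=1.0)

```text
time: 47.95
ee_pos: [0.4438, -0.202, 0.2371]
eef_rot: [0.998, 0.056, 0.0, -0.003]
ft_force: [0.4, -0.7, 0.1]
width: 0.087
grip_force: 0.0
```

```bash
python3 - <<'E'
from h import *
t=snap('side');u=snap('top')
for c in('side','top'): 
  for l in('extension','plate2','pointer','red_mark'): find(l,c,'spot_point',.35)
a=cv2.resize(t[140:340,220:430],(420,400),interpolation=cv2.INTER_CUBIC);b=cv2.resize(u[110:230,330:430],(333,400),interpolation=cv2.INTER_CUBIC)
cv2.imwrite('pics/f.png',np.hstack([a,b])[:,:,::-1])
E
```

```text
side spot extension 0.38 [0.597 0.357 0.004] [267. 164.]
side spot plate2 0.96 [ 0.273 -0.214  0.002] [193. 311.]
side spot plate2 0.9 [0.658 0.145 0.047] [305. 185.]
side spot plate2 0.77 [0.336 0.255 0.002] [192. 193.]
side spot plate2 0.69 [ 0.646 -0.076  0.043] [327. 233.]
side spot pointer 0.62 [0.649 0.035 0.052] [315. 205.]
side spot pointer 0.59 [ 0.611 -0.37   0.106] [362. 300.]
side spot red_mark 0.85 [ 0.626 -0.383  0.062] [369. 317.]
top spot extension 0.71 [0.598 0.357 0.006] [140. 188.]
top spot plate2 0.93 [0.652 0.153 0.043] [209. 165.]
top spot plate2 0.86 [0.644 0.034 0.046] [252. 167.]
top spot plate2 0.86 [ 0.267 -0.213 -0.002] [344. 302.]
top spot plate2 0.69 [0.597 0.356 0.007] [140. 189.]
top spot plate2 0.62 [0.339 0.259 0.003] [172. 279.]
top spot plate2 0.58 [ 0.638 -0.078  0.049] [292. 168.]
```

View pics/f.png

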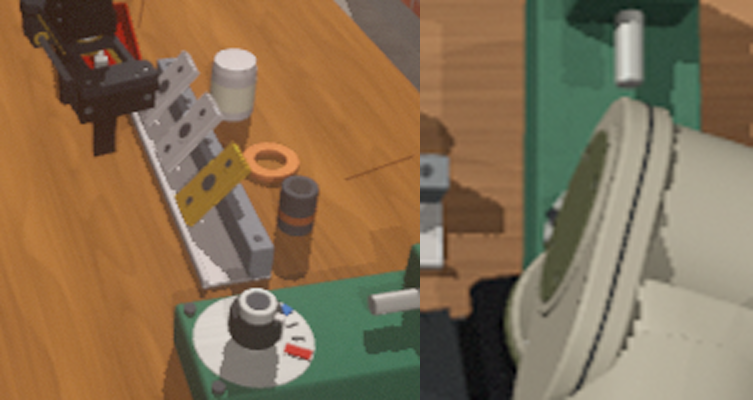

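```bash
python3 -c "
from h import *
print(r.close_job())"
```

```text
the job is handed in; nothing more can be done
None
```

I handed in the job at about 48 s. The collar was turned to blue and, once everything was in place, back to red. All three plates lean on the block and the extension lies flat in the tray. The cameras confirm these final positions; the judge's verdict was not shown.

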